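# Put a sample vial away in its sliding-lid case

## Task

Put the glass vial that stands alone at the right of the bench away in the white vial case. The case's clear sliding lid has no handle: press down on its top and draw it open toward you, stand the vial in the middle hole of the back row so that it rests on the hole's floor, then slide the lid fully shut. The lid is thin, so press and push it gently, and leave the beaker, the flask, the stopper and the dish where they are.

Things in the scene. Friction and masses are not known exactly. Their poses are not given: they have to be found in the camera images.
- case: White plastic vial case, fixed to the bench: 124 mm long (x, front to back), 106 wide (y, to its left), 72 high. Origin: centre of its underside; -x is its front, facing the robot. Its side walls hold the lid in grooves; their lips leave 90 mm of the lid's width bare and stand 4 mm above it. The back wall is as high as the lips (no lid edge to hook there); the front wall ends below the lid.
- case_hole (a point): Centre of the floor of the middle hole of the back row (farthest from the robot), 10 mm above the bench, at x = +30 mm in the case's frame; axes as the case's. Nine round holes, 3 by 3 (rows 30, columns 29 mm apart), 24.2 mm wide, 22 deep with a small chamfer, in a grey foam block whose top is 32 mm above the bench; inside width 94 mm. The rest of the back row is empty.
- lid (a joint): How far the clear lid is drawn out toward the case's front (m): 0 shut against the back wall, 0.066 fully open at its stop. It moves only along the case's x, rubs in its grooves with about 7 N and stays where it is left; it cracks if loaded with more than 22 N. A flat sheet 121 mm long, 99 wide, 4 thick; top 68 mm above the bench.
- lid_pad (a point): Centre of the ribbed grey thumb pad at the middle of the lid's top (28 mm along x, 34 along y, ribs 0.7 mm), 68 mm above the bench; moves with the lid; axes as the case's.
- lid_front (a point): Middle of the lid's front edge, half-way through its thickness, 66 mm above the bench; moves with the lid; axes as the case's. Shut, this edge stands 3 mm proud of the case's front wall, whose top is 62 mm above the bench.
- vial_mid (a point): centre, half-way up, of the glass sample vial with a white cap to be put away: 22 mm wide, 51 mm high, the cap (19 mm wide) being its top 11 mm; 25 g. It starts upright on the bench at the right, in front of the right-hand fraction collector. Seated in a hole its top is 61 mm above the bench, 3 mm below the lid; proud of that, it blocks the lid.
- vial_left: capped vial of the same size, already in the left hole of the front row, below the lid; origin at its underside.
- vial_right: capped vial of the same size, already in the right hole of the front row, below the lid; origin at its underside.
- beaker: small glass beaker, 52 mm wide, 62 mm high, bystander; origin at its underside.
- flask: conical flask, 67 mm wide, 112 mm high, bystander; origin at its underside.
- stopper: yellow stopper, 37 mm wide, 30 mm high, bystander to the left of the case; origin at its underside.
- dish: closed Petri dish, 59 mm wide, 14 mm high, bystander behind the case; origin at its underside.
There are look-alikes about, which are no part of the job. Of the things that look like the part that bears vial_mid, take the one that is farthest to the robot's right at the start.

How it is judged:
By the outcome, as a careful person would: the job done as asked, in the order asked, and still so for the second after the job is handed in, with the robot touching nothing.
It also fails if it takes over 72 s, if anything falls off the work surface, if the arm or the gripper's body presses on something with over 40 N, if the wrist force passes 120 N, or if a joint passes its speed limit or range.

## Robot

A 6-joint arm with a two-finger parallel gripper is mounted at the origin on a cart in front of the work surface, level with it; the furniture and walls round the work are solid. World frame = base frame: x ahead of the robot, y to its left, z up, the work surface at z = 0. Lengths are in mm, angles in rad, forces in N, time in s.
With the tool pointing down it reaches from about 300 to 875 mm from the base axis. Payload 6.4 kg.
Tool frame: the origin (TCP) lies midway between the tips of the shut fingers; the grasp point (between the pads) lies 19 mm behind it (ctrl.hold_point_z is the distance from the TCP to the grasp point, in mm); z points along the fingers, y is the line along which they close (so a half turn about z gives the same grasp; the last joint's range is limited). The gripper opens to 88 mm and grips with 3 to 60 N. Pads are 18 mm wide; open, the fingers measure 123 mm over their backs; the gripper's body (75 mm by 187 mm) begins 45 mm behind the grasp point.
Start: joints at [1.071, 0.181, 1.607, -0, 1.354, -0.206], TCP at [166.503, 550.38, 238.714] pointing down, gripper open.
Joint ranges: [-2.99, 2.99], [-0.89, 2.07], [0.3, 2.58], [-1.14, 4.28], [0, 2.63], [-3.12, 3.12]. Speed limits (rad/s): [2.57, 2.57, 3.01, 3.14, 3.14, 3.14].

## Interface

Orientations are given as a unit quaternion [w, x, y, z].
In Python, from rig import get_obs, optics, ctrl, models gives the robot as it stands. The module is installed in compiled form; this text tells all that it offers.
- The arm moves only by the tool step_arm, never from a script. Its argument "commands" is a list of rows, each a list of 4 numbers: the shift along the world's x, y, z in m, then the turn about the world's z in degrees. A call has 1 to 8 rows; each row is the pose to reach, as a shift and turn from the pose commanded when the call began; what a row does not reach only later rows make up. A row lasts 1/10 s, in which the tool goes at most 50 mm and 8.59 degrees, less where a joint would pass 70% of its speed; a pose out of reach is approached as far as the arm can. A call with a gripper value outside its range is refused whole. "hand" is the finger opening in m, from 0 to 0.0881, set as the call begins (left out, the last holds). The fingers move at their own pace and stop on an object; "squeeze" is the grip in N (left out, the last holds). Time passes only in rows, so rows that repeat a pose let the fingers close. It gives the time, the measured TCP pose, the force, the opening and the grip force at its end, in the units of the state.
- get_obs(): the state, without advancing time (a new reading comes with each control period).
- optics.camera(name): name is "side" or "top" or "wrist"; returns the picture (384x512x3 uint8, red, green, blue); there is no depth.
- optics.camera_params(name): a dict with "fx", "fy", "cx", "cy" (pixels), "R" (3x3) and "t" (3): a world point X has camera coordinates R X + t; the wrist camera has in their place "T_tool_cam" (4x4, takes a point from camera to tool coordinates, whose origin is the TCP and whose axes are the flange's). Camera axes: x right, y down, z forward; pixel columns grow to the right and rows downward; lengths in mm; the calibration is good to about 2 mm. A picture is of the moment at which its call begins: read the wrist's pose just before it. camera_params takes no time and is no camera call.
- ctrl.close_job(): hands the job in; it is judged then, once.
Trained networks look in the newest picture that a camera, given by its name, has taken for a name from the list of things; names that differ only in an ending like _2 or _b are one class to them, and where a whole thing is asked for, a point or a joint stands for the part that bears it (a point fixed in the world has none). Each returns a list of dicts, best first, with "score" (0 to 1); they miss things now and then, are a little off and sometimes report something else, mostly with a low value. They report only what shows in the picture. A call takes as long as a camera call. They do not tell look-alikes from the thing itself.
- models.look_for(camera, thing): "position" ([column, row] in pixels, amid what is visible of it).
- models.trace(camera, thing): "region" (384x512 bool, what is visible of it) and "position" ([column, row] in pixels, amid what is visible of it).
- models.mark_of(camera, thing): "position" ([column, row] in pixels: a listed point, or the origin of a listed thing).
The state is a dict: "clock": time; "qpos": joint angles; "joint_vel": joint speeds; "effort": joint torques, N m; "eef_pos": TCP position; "eef_rot": TCP orientation; "ft_force": force on the tool from outside, world axes, zero at the start; "wrist_torque": the same for the moment, N m; "finger_gap": opening from 0.0 (shut) to 1.0 (fully open); "grasp_force": force on a finger pad.
Only numpy, scipy, OpenCV 4.12 (cv2) and the standard library are available. Lean on these libraries where they do the work, as an engineer would, in place of code of your own. Each camera call takes 0.05 s, during which the arm holds its last target. There are 200 camera calls.

## Working session

There is one attempt and no reset: what is moved stays moved. The work goes in short steps, Python scripts to look and compute and a tool call to move; the robot and the scene stay as the last step left them, time stands still between calls to the robot, and variables do not carry over. Pictures are saved under pics/ and viewed, at most 10 in all, crops included, and the job is handed in when it is done.

Besides the shell and the picture viewer there is one more tool, called after "Call:" as name(argument=value, ...) on one line, values as JSON. step_arm: Moves the arm, as the interface text tells. Its arguments: {"type":"object","properties":{"commands":{"type":"array"},"hand":{"type":"number"},"squeeze":{"type":"number"}},"required":["commands"]}

```bash
mkdir -p pics
cat > h.py <<'E'
import numpy as np, cv2
from rig import get_obs, optics, ctrl, models
from scipy.spatial.transform import Rotation as Ro
def cam(name):
    p=optics.camera_params(name); 
    if name=="wrist":
        o=get_obs(); T=np.array(p["T_tool_cam"]); q=o["eef_rot"]
        Rt=Ro.from_quat([q[1],q[2],q[3],q[0]]).as_matrix()
        Rwc=Rt@T[:3,:3]; c=Rt@T[:3,3]+np.array(o["eef_pos"])
    else:
        R=np.array(p["R"]); Rwc=R.T; c=-R.T@np.array(p["t"]).ravel()
    return p,Rwc,c
def onz(C,px,z):
    p,R,c=C; d=R@np.array([(px[0]-p["cx"])/p["fx"],(px[1]-p["cy"])/p["fy"],1]); return c+d*(z-c[2])/d[2]
def proj(C,X):
    p,R,c=C; v=R.T@(np.array(X)-c); return [p["fx"]*v[0]/v[2]+p["cx"],p["fy"]*v[1]/v[2]+p["cy"]]
E
python3 - <<'E'
from h import *
for n in ["top","side"]:
    C=cam(n); im=optics.camera(n); cv2.imwrite(f"pics/{n}0.png",im[:,:,::-1])
    print(n,C[2].round(),C[1][:,2].round(2))
    for t,z in [("case",0),("lid_pad",68),("lid_front",66),("case_hole",10),("vial_mid",25.5),("beaker",0),("flask",0),("stopper",0),("dish",0)]:
        for r in models.mark_of(n,t)[:3]: print(t,round(r["score"],2),np.round(r["position"],1),onz(C,r["position"],z).round(1))
E
```

```text
top [ 270.  181. 1024.] [ 0.21 -0.02 -0.98]
case 0.75 [171.9 207.9] [471.1 416.4   0. ]
lid_pad 0.87 [167.1 206.9] [461.9 413.8  68. ]
lid_pad 0.66 [368.3 191.4] [ 447.8 -145.6   68. ]
lid_front 0.71 [179.7 221.8] [417.3 382.   66. ]
case_hole 0.71 [161.  197.6] [503.2 444.5  10. ]
vial_mid 0.61 [369.1 190.7] [ 457.5 -162.8   25.5]
vial_mid 0.54 [307.5 175.7] [520.8   9.3  25.5]
vial_mid 0.51 [306.5 153.5] [588.8   3.2  25.5]
beaker 0.6 [312.6 207.3] [429.9   2.7   0. ]
beaker 0.55 [125.4 237. ] [399.3 555.6   0. ]
flask 0.94 [270.8 225.3] [389.7 131.4   0. ]
flask 0.41 [366.7 189. ] [ 468.2 -165.3    0. ]
stopper 0.18 [164.1 205.9] [479.5 439.1   0. ]
dish 0.54 [116.2 192.2] [535.8 579.5   0. ]
dish 0.21 [272.3 227.3] [383.4 127.6   0. ]
side [   5. -750.  791.] [ 0.37  0.74 -0.56]
case 0.87 [229.5 169.2] [475.2 422.9   0. ]
case 0.74 [280.7 245.6] [442.4 -16.3  -0. ]
lid_pad 0.86 [223.6 155.8] [451.6 413.   68. ]
lid_front 0.65 [196.2 161.2] [354.1 425.4  66. ]
lid_front 0.63 [218.4 165.8] [411.  362.1  66. ]
lid_front 0.36 [226.1 154.6] [464.  419.9  66. ]
case_hole 0.83 [234.9 164.1] [501.  431.4  10. ]
vial_mid 0.64 [319.8 271.7] [ 469.3 -169.1   25.5]
vial_mid 0.6 [290.4 253.1] [437.  -77.2  25.5]
vial_mid 0.58 [320.6 222. ] [582.2  -5.3  25.5]
beaker 0.96 [277.6 246.2] [433.4 -14.5   0. ]
beaker 0.6 [320.  268.7] [ 491.3 -141.     0. ]
beaker 0.45 [229.3 168.2] [477.3 429.5   0. ]
flask 0.8 [241.3 224.2] [382.6 119.7   0. ]
stopper 0.61 [194.6 159. ] [386.  550.7   0. ]
dish 0.58 [226.4 144.5] [538.7 600.8   0. ]
dish 0.35 [229.6 167.5] [480.2 433.5   0. ]
dish 0.25 [235.9 162.2] [516.3 457.3   0. ]
```

View pics/top0.png

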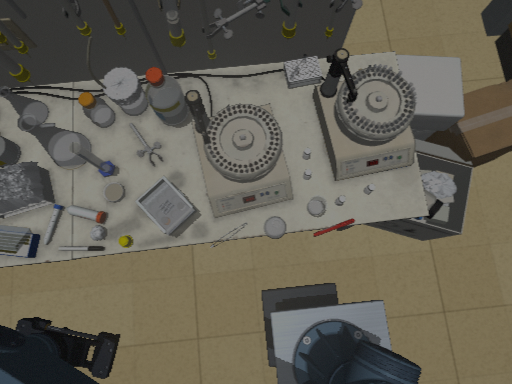

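View pics/side0.png

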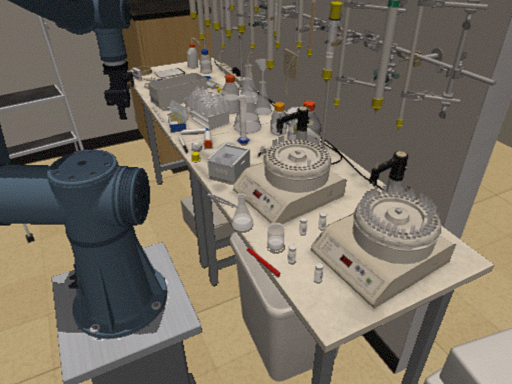

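The top view shows the case at about (167,207) px and the four loose vials. The rightmost vial is at (369,189) px, so that's the target, and the side view agrees. I'll go above the case for a closer look.

Call:
step_arm(commands=[[0.24, -0.15, 0.04, 0], [0.24, -0.15, 0.04, 0], [0.24, -0.15, 0.04, 0], [0.24, -0.15, 0.04, 0], [0.24, -0.15, 0.04, 0], [0.24, -0.15, 0.04, 0], [0.24, -0.15, 0.04, 0], [0.24, -0.15, 0.04, 0]], hand=0)

```text
clock: 1.8
eef_pos: [407.0, 399.9, 278.6]
eef_rot: [-0.0, 0.147, 0.989, 0.0]
ft_force: [0.1, -0.1, -0.4]
finger_gap: 0.3
grasp_force: 0.0
```

Run:
```python
from h import *
o=get_obs(); print(o["clock"],o["eef_pos"],o["eef_rot"],o["ft_force"],o["finger_gap"])
C=cam("wrist"); im=optics.camera("wrist"); cv2.imwrite("pics/w1.png",im[:,:,::-1])
print(C[2].round(),C[1].round(2), C[0]["T_tool_cam"])
for t,z in [("case",0),("lid_pad",68),("lid_front",66),("case_hole",10),("vial_left",0),("vial_right",0)]:
    for r in models.mark_of("wrist",t)[:2]: print(t,round(r["score"],2),np.round(r["position"],1),onz(C,r["position"],z).round(1))
```

```text
1.8 [406.95342408 399.94281025 278.62519991] [-2.28705927e-04  1.47367364e-01  9.89081798e-01  7.21262847e-05] [ 0.071705   -0.14085986 -0.38644703] 0.2995926133612697
[344. 419. 425.] [[ 0.29  0.93  0.24]
 [ 0.96 -0.28 -0.07]
 [ 0.    0.25 -0.97]] [[ 3.23437430e-05 -9.67110360e-01 -2.54357132e-01  6.56718478e+01]
 [ 9.99999900e-01 -8.19746284e-05  4.38840663e-04  4.44905811e-01]
 [-4.45258183e-04 -2.54357120e-01  9.67110261e-01 -1.46583605e+02]
 [ 0.00000000e+00  0.00000000e+00  0.00000000e+00  1.00000000e+00]]
case 0.88 [288.7 200.9] [476.6 427.3   0. ]
lid_pad 0.87 [283.9 209.9] [464.5 417.7  68. ]
lid_front 0.84 [236.7 180.5] [414.8 375.   66. ]
```

View pics/w1.png

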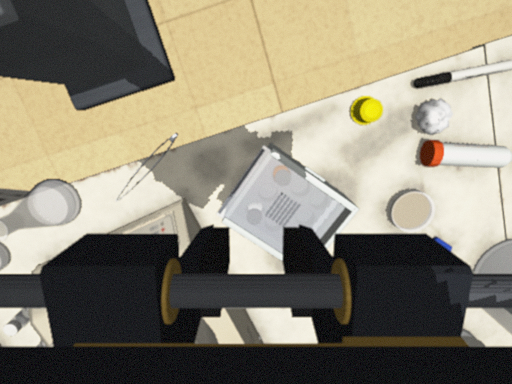

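The wrist view shows the case with its front edge at upper left, running from about (268,148) to (222,212). The pad is at (284,208) and the yaw is about 40°. I'll align the tool with the case and look once more without the fingers in the way.

Call:
step_arm(commands=[[0, -0.01, 0, 8.5], [0, -0.02, 0, 17], [0, -0.03, 0, 25.5], [0, -0.035, 0, 34], [0, -0.035, 0, 42.5], [0, -0.035, 0, 51], [0, -0.035, 0, 57], [0, -0.035, 0, 57]])

```text
clock: 2.95
eef_pos: [406.1, 365.7, 278.8]
eef_rot: [0.0, -0.344, 0.939, 0.0]
ft_force: [-0.6, 0.4, -0.3]
finger_gap: 0.002
grasp_force: 0.0
```

Run:
```python
from h import *
o=get_obs(); print(o["clock"],o["eef_pos"],o["eef_rot"],o["ft_force"],o["finger_gap"])
C=cam("wrist"); im=optics.camera("wrist"); 
np.save("w2.npy",im)
import pickle; pickle.dump(C,open("w2.pkl","wb"))
P={}
for t,z in [("case",0),("lid_pad",68),("lid_front",66),("case_hole",10),("vial_left",0),("vial_right",0)]:
    for r in models.mark_of("wrist",t)[:2]:
        print(t,round(r["score"],2),np.round(r["position"],1),onz(C,r["position"],z).round(1)); P.setdefault(t,r["position"])
x,y=np.round(P["lid_pad"]).astype(int); x0=max(0,x-100);y0=max(0,y-75)
cr=cv2.resize(im[y0:y0+150,x0:x0+200],None,fx=4,fy=4,interpolation=cv2.INTER_CUBIC); print(x0,y0)
cv2.imwrite("pics/w2.png",cr[:,:,::-1])
```

```text
2.95 [406.08393455 365.73685077 278.75489789] [ 2.66300151e-05 -3.44171532e-01  9.38906788e-01  2.15566306e-05] [-0.60548375  0.43865279 -0.31601509] 0.0018865839444953479
case 0.94 [257.5 216.6] [467.2 421.7   0. ]
lid_pad 0.76 [256.8 229.7] [462.6 416.3  68. ]
lid_front 0.92 [259.9 176.3] [410.7 376.9  66. ]
vial_right 0.5 [256.2 229.8] [483.6 433.2   0. ]
157 155
```

View pics/w2.png

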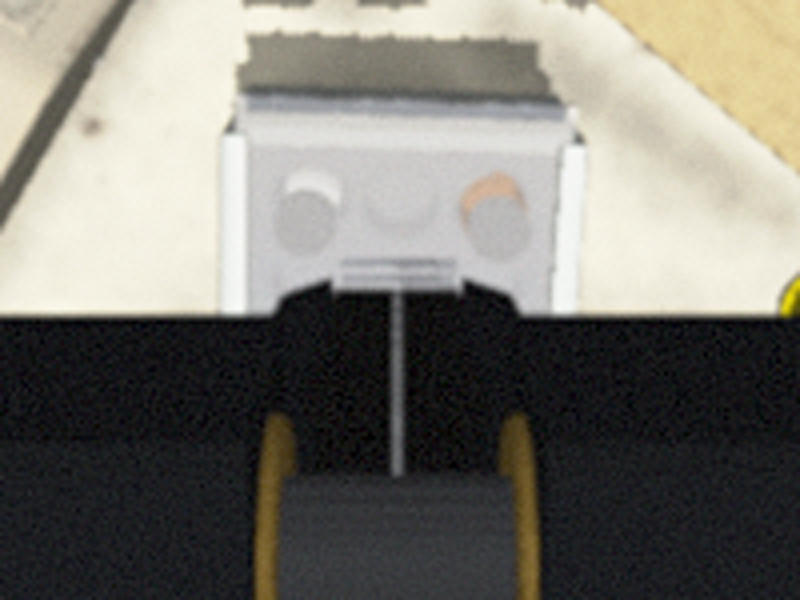

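Run:
```python
from h import *
import pickle; C=pickle.load(open("w2.pkl","rb")); im=np.load("w2.npy").copy()
f=lambda u,v:(157+u/4,155+v/4)
for n,u,v,z in [("frontL",245,110,68),("frontR",572,118,68),("botL",243,94,64),("botR",560,103,64),("wallL1",220,140,72),("wallL2",222,312,72),("wallR1",586,150,72),("wallR2",579,312,72),("lipL",247,140,72),("lipR",560,150,72),("lipL2",247,300,72),("lipR2",552,300,72),("padL",342,259,68),("padR",458,261,68),("vl",309,203,61),("vr",497,203,61)]:
    print(n,onz(C,f(u,v),z).round(1)[:2])
from math import *
a=radians(40.3); c=np.array([467,420.]); ex=np.array([cos(a),sin(a)]); ey=np.array([-ex[1],ex[0]])
def P(x,y,z):
    u,v=proj(C,[*(c+x*ex+y*ey),z]); return (int((u-157)*4),int((v-155)*4))
cr=cv2.resize(im[155:305,157:357],None,fx=4,fy=4,interpolation=cv2.INTER_CUBIC)
for pts,col in [([(-62,-53,72),(62,-53,72),(62,53,72),(-62,53,72)],(255,0,0)),([(-65,-49.5,68),(56,-49.5,68),(56,49.5,68),(-65,49.5,68)],(0,160,0)),([(-18.5,-17,68),(9.5,-17,68),(9.5,17,68),(-18.5,17,68)],(0,0,255)),([(-62,-53,0),(-62,53,0),(-62,53,62),(-62,-53,62)],(255,0,255))]:
    cv2.polylines(cr,[np.array([P(*p) for p in pts])],True,col,1)
for y in (29,-29): 
    cv2.polylines(cr,[np.array([P(-30+9.5*cos(t),y+9.5*sin(t),61) for t in np.linspace(0,6.3,30)])],False,(255,120,0),1)
cv2.imwrite("pics/w2b.png",cr[:420,:,::-1])
```

```text
frontL [447.  344.7]
frontR [387.8 418.3]
botL [444.7 341.5]
botR [387.1 413.6]
wallL1 [457.5 344.5]
wallL2 [498.7 377.7]
wallR1 [391.8 426.7]
wallR2 [430.  458.8]
lipL [452.5 350.4]
lipR [396.7 421. ]
lipL2 [490.9 381. ]
lipR2 [432.4 450.1]
padL [464.  395.1]
padR [442.1 421.8]
vl [458.8 377.6]
vr [422.4 420.6]
```

View pics/w2b.png

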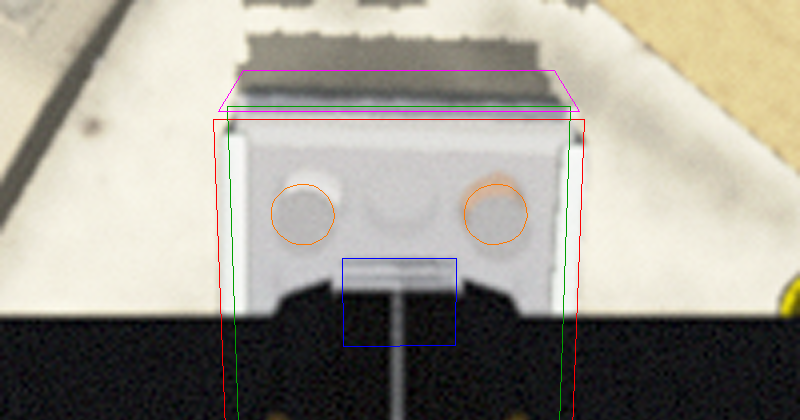

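Overlaying the model confirms the case centre at about (467,420) and the yaw at about 39°. The pad is at about (463,417). Next I'll go above it.

Call:
step_arm(commands=[[0.03, 0.025, -0.03, -1], [0.057, 0.052, -0.06, -1], [0.057, 0.052, -0.11, -1], [0.057, 0.052, -0.155, -1], [0.057, 0.052, -0.185, -1], [0.057, 0.052, -0.201, -1], [0.057, 0.052, -0.205, -1], [0.057, 0.052, -0.205, -1]])

```text
clock: 4.1
eef_pos: [464.1, 417.7, 74.5]
eef_rot: [0.0, -0.335, 0.942, 0.0]
ft_force: [0.3, 0.3, -1.0]
finger_gap: 0.004
grasp_force: 0.0
```

Call:
step_arm(commands=[[0, 0, -0.002, 0], [0, 0, -0.003, 0], [0, 0, -0.004, 0], [0, 0, -0.0045, 0]])

```text
clock: 4.5
eef_pos: [463.9, 417.6, 69.9]
eef_rot: [0.001, -0.335, 0.942, 0.0]
ft_force: [0.2, -0.2, 0.2]
finger_gap: 0.006
grasp_force: 0.0
```

Call:
step_arm(commands=[[0, 0, -0.0005, 0], [0, 0, -0.001, 0], [0, 0, -0.001, 0]])

```text
clock: 4.8
eef_pos: [463.6, 417.4, 68.5]
eef_rot: [0.0, -0.335, 0.942, -0.0]
ft_force: [-1.1, -1.6, 3.5]
finger_gap: 0.002
grasp_force: 1.1
```

Call:
step_arm(commands=[[0, 0, -0.0005, 0], [0, 0, -0.0005, 0]])

```text
clock: 5.0
eef_pos: [463.6, 417.4, 68.4]
eef_rot: [0.0, -0.335, 0.942, -0.0]
ft_force: [-2.1, -1.4, 6.0]
finger_gap: 0.009
grasp_force: 3.0
```

Call:
step_arm(commands=[[0, 0, -0.0007, 0], [0, 0, -0.0014, 0], [0, 0, -0.0014, 0]])

```text
clock: 5.3
eef_pos: [463.8, 417.6, 68.4]
eef_rot: [0.0, -0.335, 0.942, -0.0]
ft_force: [-5.3, -3.5, 14.7]
finger_gap: 0.007
grasp_force: 7.1
```

Call:
step_arm(commands=[[-0.0015, -0.0012, 0, 0], [-0.003, -0.0025, 0, 0], [-0.0047, -0.0038, 0, 0], [-0.0062, -0.005, 0, 0]])

```text
clock: 5.7
eef_pos: [459.7, 413.9, 68.4]
eef_rot: [0.003, -0.335, 0.942, 0.001]
ft_force: [2.4, 2.2, 5.4]
finger_gap: 0.007
grasp_force: 2.7
```

Call:
step_arm(commands=[[0, 0, -0.0008, 0], [0, 0, -0.0016, 0], [0, 0, -0.0018, 0], [0, 0, -0.0018, 0]])

```text
clock: 6.1
eef_pos: [459.6, 413.9, 68.3]
eef_rot: [0.003, -0.335, 0.942, 0.001]
ft_force: [-2.5, -1.2, 17.7]
finger_gap: 0.004
grasp_force: 9.2
```

Call:
step_arm(commands=[[-0.0016, -0.0013, 0, 0], [-0.0031, -0.0025, 0, 0]])

```text
clock: 6.3
eef_pos: [458.3, 412.8, 68.4]
eef_rot: [0.006, -0.335, 0.942, 0.002]
ft_force: [4.4, 6.0, 9.8]
finger_gap: 0.002
grasp_force: 4.9
```

Call:
step_arm(commands=[[-0.0016, -0.0013, 0, 0], [-0.0031, -0.0025, 0, 0]])

```text
clock: 6.5
eef_pos: [455.3, 410.4, 68.4]
eef_rot: [0.006, -0.335, 0.942, 0.002]
ft_force: [4.3, 6.0, 9.5]
finger_gap: 0.009
grasp_force: 5.0
```

Run:
```python
from h import *
o=get_obs(); print(o["clock"],o["eef_pos"],o["ft_force"])
C=cam("wrist"); im=optics.camera("wrist"); cv2.imwrite("pics/w3.png",cv2.resize(im,(800,600))[:,:,::-1])
for t,z in [("lid_pad",68),("lid_front",66)]:
    for r in models.mark_of("wrist",t)[:2]: print(t,round(r["score"],2),np.round(r["position"],1),onz(C,r["position"],z).round(1))
e=np.array([.776,.631]); print(proj(C,[*(np.array([466.8,420.2])-65*e),68]))
```

```text
6.5 [455.32382906 410.412776    68.40061862] [4.25342238 5.98158333 9.50021402]
lid_front 0.98 [253.3 123.2] [410.2 373.2  66. ]
[np.float64(254.86177188770282), np.float64(142.49818959559457)]
```

View pics/w3.png

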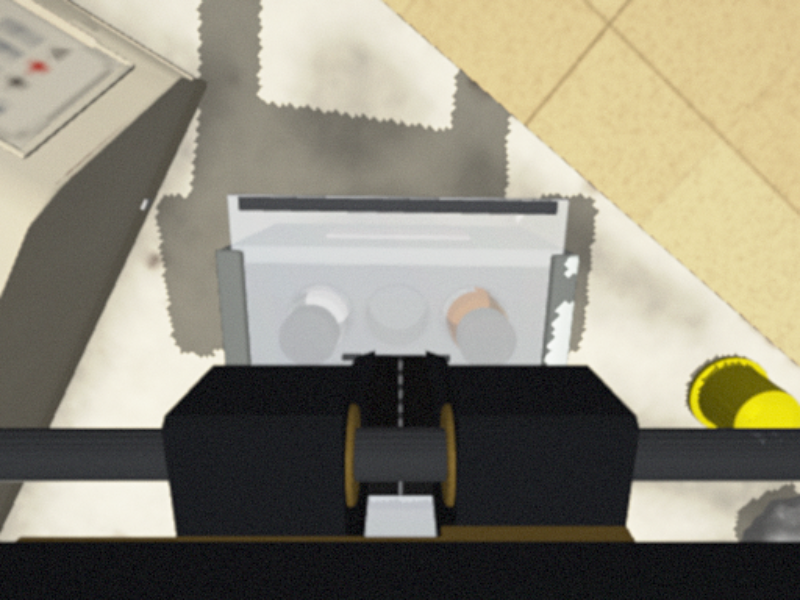

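The view shows the lid's front edge moved out, to about row 205 of the upscaled picture, roughly 8 mm past the wall. Force is steady at about 7 N sideways and 10 N down, so I'll keep pulling.

Call:
step_arm(commands=[[-0.0016, -0.0013, 0, 0], [-0.0031, -0.0025, 0, 0], [-0.0047, -0.0038, 0, 0], [-0.0062, -0.005, 0, 0], [-0.0078, -0.0063, 0, 0], [-0.0093, -0.0076, 0, 0], [-0.0109, -0.0088, 0, 0], [-0.0124, -0.0101, 0, 0]])

```text
clock: 7.45
eef_pos: [442.9, 400.5, 68.4]
eef_rot: [0.006, -0.335, 0.942, 0.002]
ft_force: [3.8, 7.0, 11.4]
finger_gap: 0.005
grasp_force: 5.2
```

Call:
step_arm(commands=[[-0.0023, -0.0019, 0, 0], [-0.0047, -0.0038, 0, 0], [-0.007, -0.0057, 0, 0], [-0.0093, -0.0076, 0, 0], [-0.0109, -0.0088, 0, 0], [-0.0124, -0.0101, 0, 0]])

```text
clock: 8.05
eef_pos: [430.4, 390.5, 68.4]
eef_rot: [0.006, -0.335, 0.942, 0.002]
ft_force: [3.5, 7.2, 11.2]
finger_gap: 0.007
grasp_force: 5.5
```

Call:
step_arm(commands=[[-0.0023, -0.0019, 0, 0], [-0.0047, -0.0038, 0, 0], [-0.007, -0.0057, 0, 0], [-0.0093, -0.0076, 0, 0], [-0.0116, -0.0095, 0, 0], [-0.014, -0.0114, 0, 0], [-0.0155, -0.0126, 0, 0]])

```text
clock: 8.75
eef_pos: [414.8, 378.1, 68.4]
eef_rot: [0.006, -0.335, 0.942, 0.002]
ft_force: [3.6, 8.1, 11.5]
finger_gap: 0.009
grasp_force: 5.8
```

Call:
step_arm(commands=[[-0.0012, -0.001, 0, 0], [-0.0023, -0.0019, 0, 0], [-0.0031, -0.0025, 0, 0]])

```text
clock: 9.05
eef_pos: [412.1, 375.5, 68.4]
eef_rot: [0.006, -0.335, 0.942, 0.002]
ft_force: [4.7, 7.9, 11.0]
finger_gap: 0.003
grasp_force: 5.4
```

Call:
step_arm(commands=[[-0.0016, -0.0013, 0, 0], [-0.0016, -0.0013, 0.01, 0], [-0.0016, -0.0013, 0.05, 0], [-0.0016, -0.0013, 0.1, 0], [-0.0016, -0.03, 0.14, 0], [-0.01, -0.08, 0.15, -5], [-0.015, -0.13, 0.15, -9], [-0.02, -0.18, 0.15, -14]], hand=0.05)

```text
clock: 9.85
eef_pos: [387.2, 192.9, 215.0]
eef_rot: [0.0, -0.217, 0.976, -0.0]
ft_force: [0.8, -0.5, 0.2]
finger_gap: 0.575
grasp_force: 0.0
```

Call:
step_arm(commands=[[0, -0.05, 0, -3], [0, -0.1, 0, -6], [0, -0.15, 0, -9], [0, -0.2, 0, -13], [0, -0.25, 0, -13], [0, -0.3, 0, -13], [0, -0.35, 0, -13], [0, -0.37, 0, -13]])

```text
clock: 10.65
eef_pos: [387.2, -179.5, 214.7]
eef_rot: [-0.0, -0.104, 0.995, -0.0]
ft_force: [-0.2, 0.7, -0.1]
finger_gap: 0.566
grasp_force: 0.0
```

Run:
```python
from h import *
o=get_obs(); print(o["clock"],o["eef_pos"],o["eef_rot"])
C=cam("wrist"); im=optics.camera("wrist"); cv2.imwrite("pics/w4.png",im[:,:,::-1])
for t,z in [("vial_mid",25.5)]:
    for r in models.mark_of("wrist",t)[:4]: print(t,round(r["score"],2),np.round(r["position"],1),onz(C,r["position"],z).round(1))
C=cam("top"); im=optics.camera("top"); np.save("t4.npy",im)
for t,z in [("lid_pad",68),("lid_front",66)]:
    for r in models.mark_of("top",t)[:1]: print(t,round(r["score"],2),np.round(r["position"],1),onz(C,r["position"],z).round(1))
```

```text
10.65 [ 387.18961427 -179.49233672  214.71970204] [-1.47232408e-04 -1.04125339e-01  9.94564076e-01 -4.37926235e-04]
vial_mid 0.86 [255.3 240. ] [ 464.7 -163.    25.5]
vial_mid 0.72 [334.8 236.4] [441.7 -75.7  25.5]
lid_pad 0.69 [181.  221.2] [418.2 377.9  68. ]
lid_front 0.88 [195.1 237.2] [370.9 342.7  66. ]
```

View pics/w4.png

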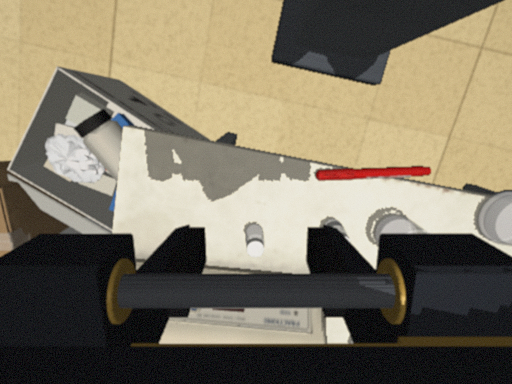

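The vial is at about (255,240) px, i.e. (465,-163) mm, with the collector just behind it. I'll descend over it with the fingers open along the collector's front.

Call:
step_arm(commands=[[0.035, 0.008, -0.03, 0], [0.07, 0.0165, -0.06, 0], [0.0775, 0.0165, -0.1, 0], [0.0775, 0.0165, -0.13, 0], [0.0775, 0.0165, -0.15, 0], [0.0775, 0.0165, -0.17, 0], [0.0775, 0.0165, -0.187, 0], [0.0775, 0.0165, -0.187, 0]])

```text
clock: 11.7
eef_pos: [463.7, -156.4, 25.5]
eef_rot: [-0.002, -0.107, 0.994, 0.002]
ft_force: [-0.4, -0.2, 0.1]
finger_gap: 0.566
grasp_force: 0.0
```

Call:
step_arm(commands=[[0, 0, 0, 0], [0, 0, 0, 0], [0, 0, 0, 0], [0, 0, 0, 0], [0, 0, 0, 0]], hand=0.01, squeeze=10)

```text
clock: 12.2
eef_pos: [465.9, -159.6, 28.2]
eef_rot: [0.001, -0.106, 0.994, -0.0]
ft_force: [-0.2, 0.3, 3.8]
finger_gap: 0.234
grasp_force: 9.8
```

Call:
step_arm(commands=[[0, 0, 0.01, 0], [0, 0, 0.04, 0], [0, 0, 0.09, 0], [-0.01, 0, 0.14, 0], [-0.02, 0, 0.18, 0], [-0.04, 0, 0.19, 0], [-0.06, 0, 0.19, 0], [-0.06, 0, 0.19, 0]])

```text
clock: 13.0
eef_pos: [404.2, -159.2, 218.5]
eef_rot: [0.0, -0.105, 0.994, -0.0]
ft_force: [0.7, -0.2, -0.5]
finger_gap: 0.233
grasp_force: 9.8
```

Run:
```python
from h import *
o=get_obs(); print(o["clock"],o["eef_pos"],o["eef_rot"],o["finger_gap"],o["grasp_force"])
im=optics.camera("wrist"); a=cv2.resize(im[200:350,140:370],None,fx=2.6,fy=2.6)
C=cam("side"); s=optics.camera("side"); u,v=np.round(proj(C,o["eef_pos"])).astype(int); print(u,v)
b=cv2.resize(s[max(0,v-60):v+60,max(0,u-45):u+45],(293,390)); 
h=390; cv2.imwrite("pics/w5.png",np.hstack([cv2.resize(a,(500,h)),b])[:,:,::-1])
```

```text
13.0 [ 404.15073162 -159.16313371  218.49026049] [ 3.04796127e-04 -1.05487048e-01  9.94420516e-01 -4.77104940e-04] 0.233191386563303 9.783035837444913
300 218
```

View pics/w5.png

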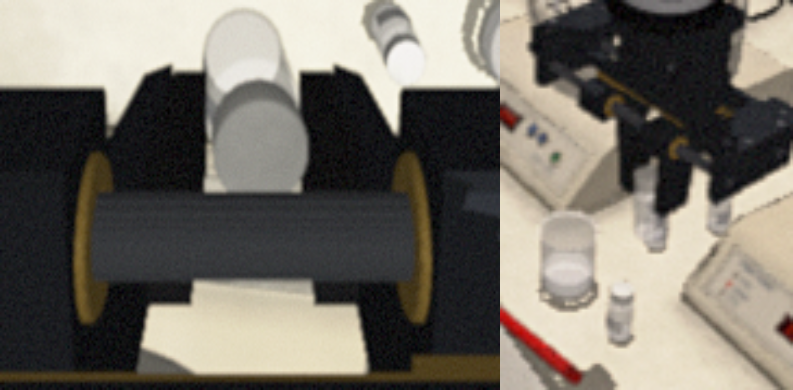

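The vial is held, with its cap at about (260,150) in the crop and its base at about (242,45). It leans about 3° because the pads straddle the cap's shoulder. I'll set it down and regrip lower on the glass, now that it's centred.

Call:
step_arm(commands=[[0.03, 0, -0.03, 0], [0.06, 0, -0.07, 0], [0.06, 0, -0.11, 0], [0.06, 0, -0.15, 0], [0.06, 0, -0.17, 0], [0.06, 0, -0.182, 0], [0.06, 0, -0.187, 0], [0.06, 0, -0.189, 0]])

```text
clock: 13.9
eef_pos: [466.0, -159.5, 28.6]
eef_rot: [0.0, -0.106, 0.994, -0.0]
ft_force: [-0.6, 0.2, 0.4]
finger_gap: 0.234
grasp_force: 9.8
```

Call:
step_arm(commands=[[0, 0, -0.0005, 0], [0, 0, -0.0005, 0]])

```text
clock: 14.1
eef_pos: [466.3, -159.8, 29.1]
eef_rot: [0.001, -0.106, 0.994, -0.001]
ft_force: [0.2, 0.1, -0.9]
finger_gap: 0.234
grasp_force: 9.8
```

Call:
step_arm(commands=[[0, 0, 0, 0], [0, 0, 0, 0], [0, 0, -0.004, 0], [0, 0, -0.008, 0], [0, 0, -0.01, 0], [0, 0, -0.01, 0]], hand=0.034)

```text
clock: 14.7
eef_pos: [465.0, -159.1, 17.5]
eef_rot: [-0.0, -0.106, 0.994, 0.0]
ft_force: [-0.2, 0.0, 0.2]
finger_gap: 0.39
grasp_force: 0.0
```

Call:
step_arm(commands=[[0, 0, 0, 0], [0, 0, 0, 0], [0, 0, 0, 0], [0, 0, 0, 0]], hand=0.01)

```text
clock: 15.1
eef_pos: [465.5, -159.3, 18.1]
eef_rot: [0.0, -0.106, 0.994, -0.0]
ft_force: [-0.7, 1.3, -0.8]
finger_gap: 0.237
grasp_force: 9.9
```

Call:
step_arm(commands=[[0, 0, 0.02, 0], [0, 0, 0.06, 0], [0, 0, 0.11, 0], [-0.02, 0, 0.155, 0], [-0.04, 0.03, 0.18, 0], [-0.055, 0.075, 0.185, 0], [-0.055, 0.125, 0.185, 3], [-0.055, 0.175, 0.185, 6]])

```text
clock: 15.9
eef_pos: [410.1, 16.9, 203.9]
eef_rot: [0.001, -0.158, 0.987, -0.0]
ft_force: [1.3, -0.4, -0.1]
finger_gap: 0.237
grasp_force: 9.9
```

Call:
step_arm(commands=[[0, 0.05, 0, 3], [0, 0.1, 0, 6], [0, 0.15, 0, 9], [0, 0.2, 0, 12], [0, 0.25, 0, 15], [0, 0.3, 0, 18], [0.01, 0.35, 0, 21], [0.025, 0.38, 0, 21]])

```text
clock: 16.7
eef_pos: [434.3, 399.1, 203.0]
eef_rot: [0.0, -0.337, 0.941, 0.0]
ft_force: [1.1, 0.1, -0.1]
finger_gap: 0.238
grasp_force: 9.9
```

Call:
step_arm(commands=[[0, 0, 0, 0], [0, 0, 0, 0]])

```text
clock: 16.9
eef_pos: [434.9, 395.9, 202.3]
eef_rot: [-0.001, -0.336, 0.942, -0.0]
ft_force: [-0.6, -0.4, -0.1]
finger_gap: 0.238
grasp_force: 9.9
```

Run:
```python
from h import *
o=get_obs(); print(o["clock"],o["eef_pos"],o["eef_rot"],o["finger_gap"],o["grasp_force"])
for n in ["wrist","top","side"]:
    C=cam(n); im=optics.camera(n); np.save(n+"6.npy",im)
    for t,z in [("case_hole",10),("lid_front",66),("lid_pad",68),("vial_mid",o["eef_pos"][2]+7)]:
        for r in models.mark_of(n,t)[:1]: print(n,t,round(r["score"],2),np.round(r["position"],1),onz(C,r["position"],z).round(1))
im=np.load("wrist6.npy"); cv2.imwrite("pics/w6.png",cv2.resize(im[100:340,100:420],(800,600),interpolation=cv2.INTER_CUBIC)[:,:,::-1])
```

```text
16.9 [434.89020992 395.86483607 202.2802989 ] [-7.53625974e-04 -3.35772676e-01  9.41942706e-01 -2.83140308e-04] 0.23777151735991428 9.93887793456338
wrist lid_front 0.81 [252.8  84.2] [370.1 340.7  66. ]
wrist lid_pad 0.91 [256.2 160.5] [418.4 383.9  68. ]
wrist vial_mid 0.71 [257.  245.7] [432.5 395.7 209.3]
top case_hole 0.55 [161.6 195.3] [510.  442.4  10. ]
top lid_front 0.71 [196.6 238.6] [366.7 338.9  66. ]
top lid_pad 0.62 [179.2 220.7] [420.1 382.8  68. ]
top vial_mid 0.47 [305.4 174.7] [477.6  45.5 209.3]
side case_hole 0.67 [235.1 162.1] [507.4 444.   10. ]
side lid_front 0.64 [213.7 173.6] [378.7 323.7  66. ]
side lid_pad 0.76 [214.5 164.7] [400.8 371.7  68. ]
side vial_mid 0.7 [292.6 249.8] [ 342.2 -232.5  209.3]
```

View pics/w6.png

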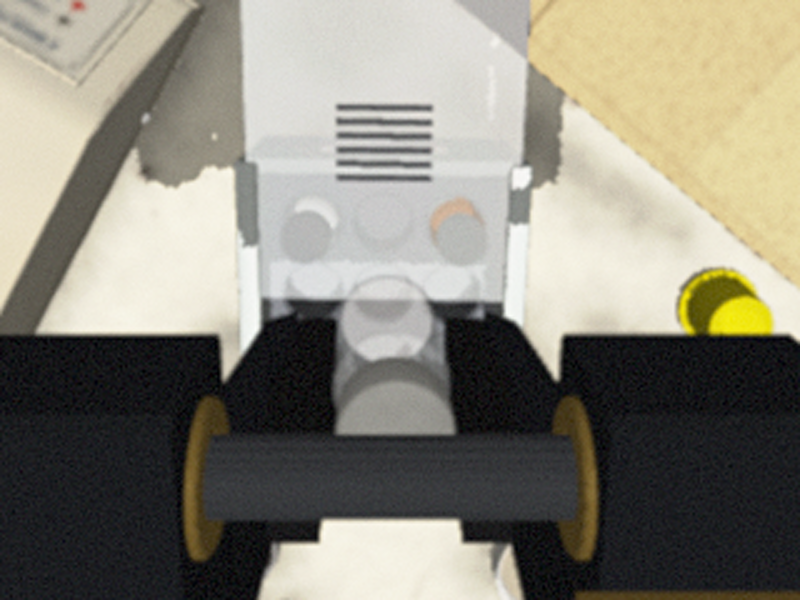

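The vial is held nearly upright and the lid is open, its back edge at about row 300 of the crop. I'll refine the case pose from the front-row caps and the side walls in this view.

Run:
```python
from h import *
C=cam("wrist"); f=lambda u,v:(100+u/2.5,100+v/2.5)
e=np.array([.776,.631]); n=np.array([-.631,.776]); c0=np.array([466.8,420.2])
print(C[0]["fx"])
for s,u,v,z in [("capL",307,238,61),("capR",459,241,61),("holeFM",383,224,32),("wallL",238,250,72),("wallL",240,330,72),("wallR",528,250,72),("wallR",524,315,72),("padL",337,180,68),("padR",433,180,68),("lidback",385,302,64),("lidL",243,20,68),("lidR",527,20,68),("vialbot",386,318,184),("vialtop",397,410,235)]:
    p=onz(C,f(u,v),z)[:2]; d=p-c0; print(s,p.round(1),"case frame",round(d@e,1),round(d@n,1))
```

```text
317.727820933335
capL [465.4 381. ] case frame -25.8 -29.5
capR [430.1 426.2] case frame -24.7 27.8
holeFM [449.  404.3] case frame -23.9 -1.1
wallL [481.7 363.4] case frame -24.3 -53.5
wallL [506.4 382.4] case frame 6.9 -54.3
wallR [415.1 445.2] case frame -24.4 52.0
wallR [434.9 460.8] case frame 0.8 51.6
padL [439.4 375.5] case frame -49.4 -17.4
padR [417.6 402.4] case frame -49.5 17.3
lidback [465.8 419.2] case frame -1.4 -0.1
lidL [415.9 316.1] case frame -105.2 -48.7
lidR [354.5 391.5] case frame -105.3 48.6
vialbot [434.4 394.9] case frame -41.1 0.8
vialtop [430.  393.8] case frame -45.2 2.8
```

Call:
step_arm(commands=[[-0.02, -0.016, 0, 0], [-0.035, -0.028, 0, 0], [-0.035, -0.028, 0, 0], [-0.035, -0.028, 0, 0], [-0.035, -0.028, 0, 0]])

```text
clock: 18.15
eef_pos: [401.3, 368.2, 203.4]
eef_rot: [0.001, -0.335, 0.942, 0.0]
ft_force: [0.7, -0.2, -0.2]
finger_gap: 0.238
grasp_force: 9.9
```

Run:
```python
from h import *
import pickle
C=cam("wrist"); o=get_obs(); im=optics.camera("wrist"); o2=get_obs(); pickle.dump((C,im),open("w7.pkl","wb"))
print(o["eef_pos"],o2["eef_pos"],o["joint_vel"].round(3) if hasattr(o["joint_vel"],'round') else o["joint_vel"])
e=np.array([.776,.631]); n=np.array([-.631,.776]); c0=np.array([466.8,420.2])
for x,y,z in [(30,0,32),(30,29,32),(0,0,32),(62,0,72),(-30,29,61)]: print(x,y,z,np.round(proj(C,[*(c0+x*e+y*n),z]),1))
r=models.mark_of("wrist","case_hole")
for q in r[:2]: print(q["score"],q["position"],onz(C,q["position"],10))
cv2.imwrite("pics/w7.png",cv2.resize(im[120:270,156:356],(800,600),interpolation=cv2.INTER_CUBIC)[:,:,::-1])
```

```text
[401.25642699 368.21412105 203.35435516] [401.19644633 368.18856546 203.24879598] [ 0.001  0.007 -0.001 -0.003  0.002  0.001]
30 0 32 [254.1 274.5]
30 29 32 [280.2 274.6]
0 0 32 [254.1 249.7]
62 0 72 [253.9 322.9]
-30 29 61 [283.7 234.2]
```

View pics/w7.png

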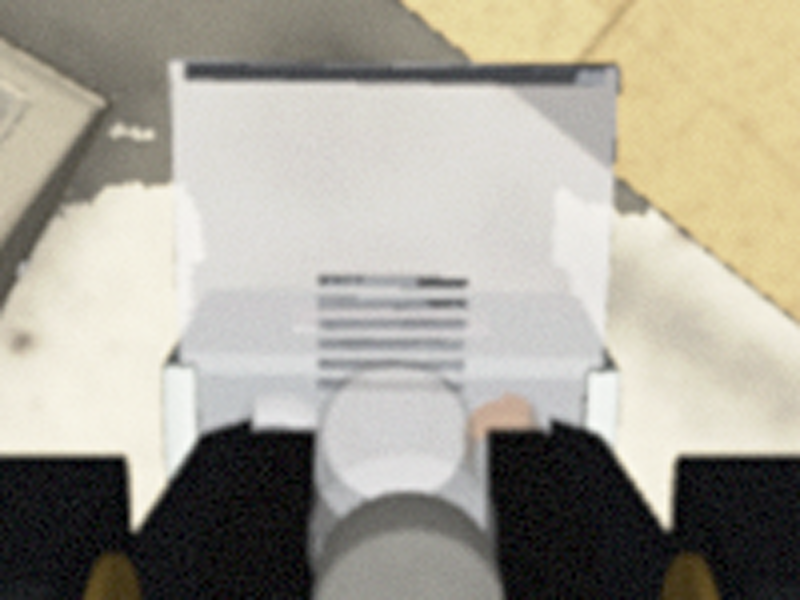

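This view shows the lid drawn out well, but the back row is hidden because I moved the wrong way. I'll go forward so the back-row holes clear the fingers, then fit the rims numerically.

Call:
step_arm(commands=[[0.03, 0.025, 0, 0], [0.055, 0.045, 0, 0], [0.066, 0.054, 0, 0], [0.068, 0.056, 0, 0], [0.068, 0.056, 0, 0], [0.068, 0.056, 0, 0], [0.068, 0.056, 0, 0]])

```text
clock: 18.95
eef_pos: [467.8, 423.4, 203.1]
eef_rot: [-0.0, -0.335, 0.942, -0.0]
ft_force: [0.2, -0.6, -0.1]
finger_gap: 0.241
grasp_force: 9.9
```

```bash
cat > fit.py <<'E'
from h import *
import pickle
C=cam("wrist"); o=get_obs(); im=optics.camera("wrist"); pickle.dump((C,im),open("w8.pkl","wb"))
print(o["clock"],o["eef_pos"])
e=np.array([.776,.631]); n=np.array([-.631,.776]); c0=np.array([466.8,420.2])
for x,y,z in [(30,0,32),(30,29,32),(30,-29,32),(0,29,32),(62,53,72)]: print(x,y,z,np.round(proj(C,[*(c0+x*e+y*n),z]),1))
for t,z in [("case_hole",10),("case",0),("vial_left",0),("vial_right",0),("lid_pad",68)]:
    for q in models.mark_of("wrist",t)[:2]:
        p=onz(C,q["position"],z)[:2]; print(t,round(q["score"],2),np.round(q["position"],1),p.round(1),((p-c0)@e).round(1),((p-c0)@n).round(1))
E
cat > fit2.py <<'E'
from h import *
import pickle
C,im=pickle.load(open("w8.pkl","rb")); g=cv2.GaussianBlur(cv2.cvtColor(im,cv2.COLOR_RGB2GRAY),(0,0),0.8).astype(np.float32)
e=np.array([.776,.631]); n=np.array([-.631,.776]); c0=np.array([466.8,420.2])
# rectify the foam-top plane into the case frame, 0.5 mm/px: u=y (-55..55), v=x (-20..70)
xs=np.arange(-20,70,.5); ys=np.arange(-55,55,.5)
def rect(z):
    M=np.array([[proj(C,[*(c0+x*e+y*n),z]) for y in ys] for x in xs],np.float32)
    return cv2.remap(g,M[...,0],M[...,1],cv2.INTER_LINEAR)
r=rect(32.); np.save("rect.npy",r)
print("cols y",ys[::10]); 
for i in range(0,len(xs),6): print(xs[i],r[i,::10].astype(int))
E
python3 fit.py; python3 fit2.py
```

```text
18.95 [467.82826258 423.35372448 203.05810287]
30 0 32 [253.3 200.2]
30 29 32 [281.1 200.2]
30 -29 32 [225.4 200.1]
0 29 32 [281.7 171.8]
62 53 72 [309.1 244.6]
case_hole 0.62 [250.4 202.5] [499.3 442.3] 39.1 -3.4
case 0.95 [253.9 169.4] [469.2 422.8] 3.5 0.5
lid_pad 0.75 [252.3 104.1] [416.  378.3] -65.9 -0.4
cols y [-55. -50. -45. -40. -35. -30. -25. -20. -15. -10.  -5.   0.   5.  10.
  15.  20.  25.  30.  35.  40.  45.  50.]
-20.0 [140 206 205 188 190 189 190 205 205 200 206 206 207 201 204 188 189 189
 190 190 207 198]
-17.0 [140 206 205 193 190 188 194 203 206 201 201 204 200 204 206 196 189 188
 191 193 207 204]
-14.0 [140 206 206 201 190 192 201 206 206 206 200 200 202 206 207 204 191 187
 191 204 206 205]
-11.0 [138 203 206 205 204 204 206 206 207 207 205 206 206 206 206 206 206 200
 202 207 207 200]
-8.0 [139 205 206 206 204 204 204 207 206 207 203 205 206 207 206 206 204 205
 206 206 206 193]
-5.0 [140 206 206 203 205 207 205 205 206 205 206 209 205 207 207 204 206 208
 205 207 206 198]
-2.0 [137 205 206 202 207 206 215 206 206 211 221 226 207 205 207 205 206 225
 221 206 2
[... 1512 characters left out ...]
10  64  61
 107 123  75 204]
49.0 [224  92 149 149 144 136 146 151 144 184 180 177 185 186 171 147 126 124
 150 140  75 198]
52.0 [228  92 149 149 149 148 149 149 165 186 187 187 186 186 184 141 152 152
 153 141  75 201]
55.0 [223  91 145 132 144 144 142 142 177 185 185 183 186 185 185 146 149 152
 149 133  72 205]
58.0 [222  83  81  46  85  80  81  97 165 170 168 167 170 165 171 137 102 114
  90 104  34 167]
61.0 [221  46  21  18  26  25  23  66 165 165 165 165 165 165 164 132  61  25
  22  28  17  31]
64.0 [218  19  19  18  14  15  18  65 168 168 169 170 170 170 168 133  70  14
  17  16  17  18]
67.0 [164  16  17  19  16  16  16  66 166 169 174 181 183 179 170 120  72  17
  16  18  17  18]
```

```bash
cat > fit3.py <<'E'
from h import *
r=np.load("rect.npy"); xs=np.arange(-20,70,.5); ys=np.arange(-55,55,.5)
t=np.linspace(0,2*np.pi,90,endpoint=False)
def S(x,y,R): 
    return cv2.remap(r,((y+R*np.sin(t)+55)*2).astype(np.float32)[None],((x+R*np.cos(t)+20)*2).astype(np.float32)[None],cv2.INTER_LINEAR)[0]
def score(x,y,R,sel):  # foam outside brighter than the chamfer/rim
    return np.mean((S(x,y,R+.8)-S(x,y,R-.8))[sel])
allsel=np.ones(90,bool); near=np.cos(t)<0.75
for nm,y0,x0 in [("L",-29,30),("M",0,30),("R",29,30),("midL",-29,0),("midR",29,0),("midM",0,0)]:
    sel=np.cos(t)<(-2 if 0 else 2)
    if nm=="M": sel=np.cos(t)<0.5
    if nm.startswith("mid"): sel=np.cos(t)>0.3
    best=max((score(x,y,R,sel),x,y,R) for x in np.arange(x0-3,x0+8,.25) for y in np.arange(y0-4,y0+4.1,.25) for R in (12,12.5,13,13.5))
    print(nm,np.round(best,2))
E
python3 fit3.py
```

```text
L [ 28.19  33.75 -30.25  13.  ]
M [22.13 34.   -1.5  13.  ]
R [24.56 34.75 27.   13.  ]
midL [ 40.37   5.5  -30.    12.  ]
midR [40.45  6.25 27.5  12.  ]
midM [41.42  5.25 -1.   12.5 ]
```

The rim fits on all six holes agree. The back-middle hole is at about (494.5,441) and the case yaw is about 38°. Now I'll go above it, low enough to settle and correct.

Call:
step_arm(commands=[[0.015, 0.01, -0.01, 0], [0.0267, 0.0176, -0.04, -1], [0.0267, 0.0176, -0.08, -1], [0.0267, 0.0176, -0.105, -1], [0.0267, 0.0176, -0.12, -1], [0.0267, 0.0176, -0.135, -1], [0.0267, 0.0176, -0.143, -1], [0.0267, 0.0176, -0.143, -1]])

```text
clock: 20.05
eef_pos: [494.9, 441.2, 59.5]
eef_rot: [-0.0, -0.327, 0.945, -0.0]
ft_force: [1.2, -0.1, 0.5]
finger_gap: 0.238
grasp_force: 9.9
```

Call:
step_arm(commands=[[0, 0, 0, 0], [0, 0, 0, 0], [0, 0, 0, 0]])

```text
clock: 20.35
eef_pos: [495.7, 441.7, 61.2]
eef_rot: [0.001, -0.327, 0.945, 0.0]
ft_force: [-0.1, -0.2, -0.5]
finger_gap: 0.236
grasp_force: 9.9
```

Call:
step_arm(commands=[[-0.001, -0.0005, -0.003, 0], [-0.001, -0.0005, -0.006, 0], [-0.001, -0.0005, -0.009, 0], [-0.001, -0.0005, -0.012, 0], [-0.001, -0.0005, -0.014, 0], [-0.001, -0.0005, -0.014, 0]])

```text
clock: 20.95
eef_pos: [496.0, 441.7, 47.7]
eef_rot: [0.002, -0.327, 0.945, 0.0]
ft_force: [1.6, -0.1, 5.6]
finger_gap: 0.237
grasp_force: 10.0
```

Call:
step_arm(commands=[[0.0007, 0, 0.001, 0], [0.0014, 0, 0.001, 0], [0.0014, 0, 0, 0], [0.0014, 0, -0.001, 0]])

```text
clock: 21.35
eef_pos: [497.0, 442.0, 46.7]
eef_rot: [0.002, -0.327, 0.945, 0.001]
ft_force: [1.9, 2.1, 9.5]
finger_gap: 0.236
grasp_force: 10.0
```

Call:
step_arm(commands=[[0, 0, 0.003, 0], [0.0012, 0.001, 0.003, 0], [0.0012, 0.001, 0.0015, 0], [0.0012, 0.001, 0.0, 0], [0.0012, 0.001, 0, 0]])

```text
clock: 21.85
eef_pos: [497.7, 442.5, 45.9]
eef_rot: [0.001, -0.327, 0.945, 0.0]
ft_force: [0.2, 1.6, 5.7]
finger_gap: 0.235
grasp_force: 10.0
```

Call:
step_arm(commands=[[0.0003, 0.0007, 0.001, 0], [0.0005, 0.0014, 0.001, 0], [0.0005, 0.0014, 0, 0], [0.0005, 0.0014, -0.001, 0], [0.0005, 0.0014, -0.002, 0]])

```text
clock: 22.35
eef_pos: [498.7, 443.7, 44.2]
eef_rot: [0.002, -0.327, 0.945, 0.0]
ft_force: [3.4, 0.9, 7.4]
finger_gap: 0.238
grasp_force: 10.0
```

Call:
step_arm(commands=[[-0.001, -0.001, 0.005, 0], [-0.002, -0.0015, 0.015, 0], [-0.003, -0.002, 0.025, 0], [-0.003, -0.002, 0.025, 0], [-0.003, -0.002, 0.025, 0]])

```text
clock: 22.85
eef_pos: [494.2, 441.4, 68.5]
eef_rot: [0.0, -0.327, 0.945, 0.0]
ft_force: [-0.6, 0.7, 0.0]
finger_gap: 0.242
grasp_force: 10.0
```

```bash
cat > vt.py <<'E'
from h import *
import pickle
C=cam("wrist"); o=get_obs(); im=optics.camera("wrist"); pickle.dump((C,im),open("w9.pkl","wb"))
p=np.array(o["eef_pos"]); print(o["clock"],p.round(1),o["ft_force"])
q=models.trace("wrist","vial_mid")
for s in q[:2]:
    m=np.array(s["region"]); v,u=np.nonzero(m); print("score",round(s["score"],2),"n",m.sum(),"rows",v.min(),v.max(),"cols",u.min(),u.max(),np.round(s["position"],1))
    for row in range(v.min(),v.max()+1,4): print(row,u[v==row].min(),u[v==row].max())
a=np.radians(38.2); e=np.array([np.cos(a),np.sin(a)]); n=np.array([-e[1],e[0]])
t=np.linspace(0,2*np.pi,60)
for z,R in ((p[2]-18,11),(p[2]+22,11),(p[2]+33,9.5)):
    Q=np.array([proj(C,[*(p[:2]+R*np.cos(k)*e+R*np.sin(k)*n),z]) for k in t]); print("upright circle z",round(z),"rows",Q[:,1].min().round(1),Q[:,1].max().round(1),"cols",Q[:,0].min().round(1),Q[:,0].max().round(1))
g=cv2.cvtColor(im,cv2.COLOR_RGB2GRAY)
for row in range(165,262,4): print(row,g[row,216:298:4])
E
python3 vt.py
```

```text
22.85 [494.2 441.4  68.5] [-0.63918089  0.7023981   0.04796199]
score 0.58 n 2932 rows 203 273 cols 232 279 [255.2 244.4]
203 250 261
207 242 269
211 238 273
215 236 274
219 235 275
223 235 275
227 235 276
231 235 276
235 235 277
239 235 277
243 234 277
247 234 277
251 234 278
255 234 278
259 233 279
263 232 279
267 233 278
271 234 277
upright circle z 50 rows 211.1 248.3 cols 234.4 274.2
upright circle z 90 rows 240.7 287.1 cols 228.4 279.4
upright circle z 101 rows 255.7 298.6 cols 229.9 277.6
165 [109 104  93 101  91 100 100 101  97  98  95 101  98 100  78  91  86  89
  86  89  88]
169 [72 76 69 74 60 67 76 76 76 73 76 71 78 73 45 69 64 75 80 74 77]
173 [75 73 67 80 59 46 78 76 78 78 68 73 77 76 44 69 67 73 72 73 77]
177 [75 70 64 79 63 47 69 76 75 75 75 77 77 46 49 72 70 60 76 74 76]
181 [68 45 70 74 73 52 49 55 76 79 75 65 52 41 66 69 76 63 52 70 68]
185 [44 69 73 76 76 71 51 48 52 48 52 48 47 68 73 71 74 73 60 49 48]
189 [67 72 71 72 75 76 66 59 48 48 51 59 64 75 74 74 78 77 72 65 55]
193 [73 77 75 75 74 75 74 73 69 72 74 67 71 76 74 67 75 73 80 71 69]
197 [71 77 78 72 73 74 73
[... 777 characters left out ...]
1 105 112 140 162 166 156 129 118 108  96  19  21
  21  16  20]
237 [  8  14  14  18   8 108 114 120 119 122 127 127 127 123 108  96  19  16
  24  21   5]
241 [ 23   5  22  21  13  96 123 123 123 133 130 147 143 125 111 101  23  15
  27  20  11]
245 [ 15  22  13  16  15 108 132 140 153 160 166 165 157 146 116  98  12  19
  20  20  15]
249 [ 18  17  12  14  17 108 141 156 159 168 168 169 168 163 135 102  21  19
  13  22  13]
253 [ 24  23   5  22  22 121 150 156 156 165 163 161 160 153 131 117  19  23
  17  16  13]
257 [  7  14  14  21  41 120 147 157 162 151 149 138 146 143 132 122  39  20
  14  12  21]
261 [ 22  19  19  15  52 127 138 110 112 118 117 112 104 110 133 126  54   9
  12  26  13]
```

The vial has pivoted about 8° in the grip, with its base about 5 mm toward the robot. I'll put the base in the hole with that offset, then draw the tool back over the hole to straighten it.

Call:
step_arm(commands=[[0.0025, 0.0015, -0.004, 0], [0.0045, 0.0027, -0.009, 0], [0.0045, 0.0027, -0.014, 0], [0.0045, 0.0027, -0.018, 0], [0.0045, 0.0027, -0.021, 0], [0.0045, 0.0027, -0.0225, 0], [0.0045, 0.0027, -0.0225, 0]])

```text
clock: 23.65
eef_pos: [498.7, 443.8, 45.3]
eef_rot: [-0.0, -0.327, 0.945, -0.0]
ft_force: [-0.5, 1.5, 0.2]
finger_gap: 0.239
grasp_force: 10.0
```

Call:
step_arm(commands=[[0, 0, -0.001, 0], [-0.0008, -0.0006, -0.001, 0], [-0.0016, -0.0012, -0.001, 0], [-0.0024, -0.0018, -0.001, 0], [-0.0024, -0.0018, -0.002, 0]])

```text
clock: 24.15
eef_pos: [497.7, 442.8, 45.0]
eef_rot: [0.002, -0.327, 0.945, 0.0]
ft_force: [3.6, 0.4, 7.0]
finger_gap: 0.238
grasp_force: 10.0
```

Call:
step_arm(commands=[[-0.0008, -0.0006, 0.001, 0], [-0.0016, -0.0012, 0.001, 0], [-0.0024, -0.0018, 0.001, 0], [-0.003, -0.0022, 0.001, 0]])

```text
clock: 24.55
eef_pos: [494.9, 440.6, 45.9]
eef_rot: [0.002, -0.327, 0.945, 0.0]
ft_force: [5.5, 1.0, 5.7]
finger_gap: 0.239
grasp_force: 10.0
```

```bash
cat > vt2.py <<'E'
from h import *
import pickle
C=cam("wrist"); o=get_obs(); im=optics.camera("wrist"); pickle.dump((C,im),open("w9.pkl","wb"))
p=np.array(o["eef_pos"]); print(o["clock"],p.round(1),o["ft_force"])
g=cv2.cvtColor(im,cv2.COLOR_RGB2GRAY)
a=np.radians(38.2); e=np.array([np.cos(a),np.sin(a)]); n=np.array([-e[1],e[0]])
t=np.linspace(0,2*np.pi,60)
for z,R in ((p[2]-18,11),(p[2]+33,9.5)):
    Q=np.array([proj(C,[*(p[:2]+R*np.cos(k)*e+R*np.sin(k)*n),z]) for k in t]); print("upright z",round(z),"rows",Q[:,1].min().round(1),Q[:,1].max().round(1),"cols",Q[:,0].min().round(1),Q[:,0].max().round(1))
print("hole 24.2 at est, z32:",np.round(proj(C,[494.6,440.7,32]),1))
for row in range(170,270,3): print(row,g[row,220:294:4])
E
python3 vt2.py
```

```text
24.55 [494.9 440.6  45.9] [5.45199696 1.0054397  5.71889892]
upright z 28 rows 211.0 248.2 cols 234.5 274.2
upright z 79 rows 256.0 298.8 cols 229.8 277.6
hole 24.2 at est, z32: [254.9 232.4]
170 [192 197 199 191 191 198 198 194 198 199 195 199 196 197 189 196 200 196
 197]
173 [189 189 188 179 187 187 189 192 188 190 184 191 188 186 181 187 190 181
 190]
176 [69 56 68 41 68 74 73 71 72 78 74 70 73 68 40 60 68 66 72]
179 [78 68 68 44 62 74 81 72 76 70 79 73 68 72 46 63 74 67 75]
182 [74 64 75 57 48 75 77 76 75 76 73 70 76 63 44 70 73 71 74]
185 [69 68 76 62 46 67 79 77 74 80 79 78 74 47 45 69 74 59 77]
188 [54 74 73 68 40 47 62 74 74 70 78 67 48 43 65 72 77 65 48]
191 [62 78 75 71 52 46 53 50 63 64 61 52 47 47 65 75 75 69 49]
194 [71 78 74 80 70 40 45 49 49 48 47 46 44 59 75 73 74 71 66]
197 [70 71 73 69 73 70 46 53 47 50 49 53 54 72 77 76 73 75 74]
200 [75 74 71 75 72 71 73 60 51 50 52 67 66 73 68 74 76 76 72]
203 [76 77 75 74 76 75 73 73 70 73 71 74 79 78 73 73 70 71 74]
206 [76 76 75 74 72 73 71 76 80 87 79 74 73 71 69 77 70 76 75]
209 [ 80  70  74  77  75  69  87 126 156 156 151 
[... 993 characters left out ...]
33 124 109 103  93   2  25  13
  14]
248 [ 14  18  16  11 105 131 146 136 134 136 132 127 129 118  95  17  23  20
  27]
251 [ 10  21  19  25 110 141 149 153 155 155 132 132 131 127 106  20  10   8
  12]
254 [ 25  18  16  31 124 144 149 154 158 156 137 135 127 128 116  27  18  18
  21]
257 [ 19  20  21  48 122 146 147 121 111 113 100 111 135 130 122  40   6  24
  17]
260 [ 12  13  13  55 120 134 102 110 114 112 110 105 106 124 117  51  11  22
   9]
263 [ 19  18   7  51 119  99 106 108 113 114 114 109 105  97 117  51  15  14
  10]
266 [ 24  15   2  46 117 106 109 117 119 120 115 113 111 103 100  37  29   5
  21]
269 [ 17  21   5  22  96 108 115 121 119 130 117 116 117 106  98  21  24  18
  25]
```

Call:
step_arm(commands=[[-0.0008, -0.0006, 0, 0], [-0.0016, -0.0012, 0, 0], [-0.0024, -0.0018, 0, 0], [-0.0028, -0.0022, 0, 0], [-0.0028, -0.0022, 0, 0]])

```text
clock: 25.1
eef_pos: [492.4, 438.5, 46.2]
eef_rot: [0.002, -0.327, 0.945, 0.0]
ft_force: [5.5, 1.4, 6.0]
finger_gap: 0.235
grasp_force: 10.0
```

Call:
step_arm(commands=[[0.0004, 0.0003, 0, 0], [0.0008, 0.0006, -0.001, 0], [0.0008, 0.0006, -0.002, 0]])

```text
clock: 25.4
eef_pos: [493.3, 439.2, 45.0]
eef_rot: [0.002, -0.327, 0.945, 0.0]
ft_force: [3.2, 1.0, 13.0]
finger_gap: 0.24
grasp_force: 10.0
```

```bash
python3 vt2.py | awk 'NR<6 || ($1>=203 && $1<=245)'
```

```text
25.4 [493.3 439.2  45. ] [ 3.22537216  0.97880901 12.99569833]
upright z 27 rows 211.0 248.2 cols 234.5 274.3
upright z 78 rows 256.0 298.8 cols 229.8 277.6
hole 24.2 at est, z32: [255.1 236.6]
170 [193 193 200 195 195 195 199 198 198 195 197 200 196 200 193 200 199 196
203 [74 76 73 74 72 70 60 47 48 48 45 58 70 74 78 76 72 76 71]
206 [70 77 75 76 78 77 63 68 70 64 64 73 75 76 77 75 78 75 77]
209 [76 76 76 74 69 75 76 72 73 76 68 75 77 72 72 74 69 70 70]
212 [ 75  76  73  76  72  74  79  96 126 138 122  89  75  74  71  75  75  72
215 [ 74  72  75  73  73  76 113 161 162 161 162 156 100  76  74  78  74  72
218 [ 76  74  73  76  77  95 160 166 163 164 165 163 158  88  72  74  74  74
221 [ 78  73  69  74  66 152 163 162 162 163 167 165 162 123  74  72  75  71
224 [ 61  76  76  72  75 161 165 166 166 165 169 165 161 161  64  72  72  71
227 [ 35  46  39  41  83 159 166 166 165 168 167 168 169 164  63  37  42  39
230 [ 26  19  14  11  76 164 167 171 166 168 172 165 169 166  65  22  11  18
233 [ 17  23  17  11  79 163 164 166 166 171 167 168 165 157  69  16   4  15
236 [ 12  18  19  18  78 134 165 167 170 172 170 169 169 109  72  12  16  27
  21]
239 [ 17   7  21  18  76  92 157 163 170 174 167 166 144  95  73  19  21  15
242 [  8  20  12   2  94  98 102 140 166 167 162 134 102  96  84  14  17   5
245 [ 20  21  21  16 100 100 103 107 111 116 107 107 102  99  89  20  10  15
  22]
```

The vial is upright again but its base is sitting on the near rim. I'll lift a little, then measure base and holes in the same picture.

Call:
step_arm(commands=[[0, 0, 0.005, 0], [0.001, 0.0008, 0.012, 0], [0.001, 0.0008, 0.018, 0], [0.001, 0.0008, 0.018, 0], [0.001, 0.0008, 0.018, 0]])

```text
clock: 25.95
eef_pos: [492.0, 439.0, 60.4]
eef_rot: [-0.0, -0.327, 0.945, -0.0]
ft_force: [0.3, 0.8, -0.4]
finger_gap: 0.239
grasp_force: 10.0
```

```bash
cat > f4.py <<'E'
from h import *
import pickle
C=cam("wrist"); o=get_obs(); im=optics.camera("wrist"); pickle.dump((C,im),open("w10.pkl","wb"))
p=np.array(o["eef_pos"]); print(o["clock"],p.round(1),np.round(o["ft_force"],1))
g=cv2.GaussianBlur(cv2.cvtColor(im,cv2.COLOR_RGB2GRAY),(0,0),0.7)
a=np.radians(38.2); e=np.array([np.cos(a),np.sin(a)]); n=np.array([-e[1],e[0]]); H=np.array([494.5,440.5])
xs=np.arange(-60,40,.5); ys=np.arange(-55,55,.5)   # frame: hole estimate H, axes e,n
def rect(z):
    M=np.array([[proj(C,[*(H+x*e+y*n),z]) for y in ys] for x in xs],np.float32)
    return cv2.remap(g,M[...,0],M[...,1],cv2.INTER_LINEAR).astype(np.float32)
t=np.linspace(0,2*np.pi,90,endpoint=False)
def S(r,x,y,R): return cv2.remap(r,((y+R*np.sin(t)+55)*2).astype(np.float32)[None],((x+R*np.cos(t)+60)*2).astype(np.float32)[None],cv2.INTER_LINEAR)[0]
def best(r,x0,y0,Rs,sgn,sel,w=6): return max((sgn*np.mean((S(r,x,y,R+.8)-S(r,x,y,R-.8))[sel]),x,y,R) for x in np.arange(x0-w,x0+w,.25) for y in np.arange(y0-5,y0+5,.25) for R in Rs)
r=rect(32.); far=np.cos(t)>0.2
for nm,y0 in (("midL",-29),("midM",0),("midR",29)):
    print(nm,np.round(best(r,-30,y0,(12,12.5,13),1,far),2),np.round(best(r,-30,y0,(12,12.5,13),1,far|True),2))
for zb in (p[2]-18,):
    print("base",round(zb,1),np.round(best(rect(zb),(p[:2]-H)@e,(p[:2]-H)@n,(9,9.5,10,10.5,11),-1,np.cos(t)<0.2),2),np.round(best(rect(zb),(p[:2]-H)@e,(p[:2]-H)@n,(9,9.5,10,10.5,11),-1,t>-1),2))
print("tcp in frame",((p[:2]-H)@e).round(1),((p[:2]-H)@n).round(1))
q=models.trace("wrist","vial_mid")
if q: m=np.array(q[0]["region"]); v,u=np.nonzero(m); print("rows",v.min(),v.max(),"cols",u.min(),u.max())
E
python3 f4.py
```

```text
25.95 [492.  439.   60.4] [ 0.3  0.8 -0.4]
midL [ 15.25 -30.   -28.5   12.5 ] [ 10.45 -30.   -28.25  12.5 ]
midM [ 16.82 -29.5    0.    12.  ] [ 11.38 -30.25   0.    12.5 ]
midR [ 15.59 -30.    28.75  12.5 ] [ 10.47 -30.25  28.5   12.5 ]
base 42.4 [67.25 -3.14  1.16 10.5 ] [54.56 -4.14  1.16 10.  ]
tcp in frame -2.9 0.4
rows 211 273 cols 232 279
```

The same picture confirms the hole estimate. The base needs +3.4 mm in x and +1.3 mm in y.

Call:
step_arm(commands=[[0.0034, 0.0013, 0, 0], [0.0034, 0.0013, -0.003, 0], [0.0034, 0.0013, -0.006, 0], [0.0034, 0.0013, -0.009, 0], [0.0034, 0.0013, -0.012, 0], [0.0034, 0.0013, -0.014, 0], [0.0034, 0.0013, -0.014, 0]])

```text
clock: 26.75
eef_pos: [495.4, 440.2, 46.0]
eef_rot: [-0.0, -0.327, 0.945, -0.0]
ft_force: [-0.0, -0.1, -0.3]
finger_gap: 0.236
grasp_force: 10.0
```

No contact with the base about 4 mm into the hole, so I'll keep going down.

Call:
step_arm(commands=[[0, 0, -0.002, 0], [0, 0, -0.004, 0], [0, 0, -0.006, 0], [0, 0, -0.006, 0]])

```text
clock: 27.15
eef_pos: [497.4, 441.6, 42.3]
eef_rot: [0.002, -0.327, 0.945, 0.001]
ft_force: [0.8, 0.8, 5.5]
finger_gap: 0.236
grasp_force: 10.0
```

Call:
step_arm(commands=[[0, 0, 0.003, 0], [-0.0006, -0.0005, 0.003, 0], [-0.001, -0.0008, 0.001, 0], [-0.001, -0.0008, 0, 0], [-0.001, -0.0008, -0.001, 0]])

```text
clock: 27.65
eef_pos: [496.5, 440.9, 41.7]
eef_rot: [0.002, -0.327, 0.945, 0.001]
ft_force: [0.9, 2.4, 8.9]
finger_gap: 0.234
grasp_force: 10.0
```

Call:
step_arm(commands=[[0, 0, 0.002, 0], [0, 0, 0.0025, 0], [0, 0, 0.0025, 0]])

```text
clock: 27.95
eef_pos: [495.4, 440.1, 42.5]
eef_rot: [0.001, -0.327, 0.945, 0.0]
ft_force: [2.6, 2.4, 4.0]
finger_gap: 0.234
grasp_force: 10.0
```

```bash
python3 f4.py
```

```text
27.95 [495.4 440.1  42.5] [2.6 2.4 4. ]
midL [ 15.93 -30.   -28.5   12.5 ] [ 10.63 -30.   -28.25  12.5 ]
midM [ 17.62 -25.25   2.75  12.  ] [ 12.62 -25.75   0.    12.  ]
midR [ 16.65 -30.25  28.5   12.5 ] [ 11.12 -30.25  28.5   12.5 ]
base 24.5 [64.36 -1.34 -0.13 10.5 ] [47.09 -2.84 -0.13 10.  ]
tcp in frame 0.4 -0.9
rows 208 317 cols 232 280
```

Call:
step_arm(commands=[[0, 0, 0, 0], [0, 0, 0, 0], [0, 0, 0, 0], [0, 0, 0, 0]], hand=0.027)

```text
clock: 28.45
eef_pos: [494.0, 439.1, 41.2]
eef_rot: [-0.001, -0.327, 0.945, -0.0]
ft_force: [-0.1, 0.9, -0.7]
finger_gap: 0.308
grasp_force: 0.0
```

```bash
python3 f4.py; python3 vt2.py | awk '$1>=195 && $1<=290'
python3 - <<'E'
from h import *
C=cam("wrist"); p=[494.5,440.5]
for z in (10,61): print(z,np.round(proj(C,[*p,z]),1))
for q in models.trace("wrist","vial_mid")[:2]: print(q["score"],q["position"])
E
```

```text
28.45 [494.  439.1  41.2] [-0.1  0.9 -0.7]
midL [ 16.43 -30.   -28.5   12.5 ] [ 10.67 -30.   -28.25  12.5 ]
midM [ 17.65 -29.5    0.    12.  ] [ 12.03 -24.25   0.    13.  ]
midR [ 16.56 -30.25  28.5   12.5 ] [ 10.68 -30.25  28.25  12.5 ]
base 23.2 [66.06  1.75  0.21 10.5 ] [40.78  1.75  0.21 10.5 ]
tcp in frame -1.3 -0.8
rows 217 333 cols 232 279
 196]
 200]
197 [64 71 74 66 65 48 47 44 47 49 51 50 47 43 65 73 74 73 70]
200 [72 74 79 73 71 62 47 45 41 44 49 53 50 65 71 75 73 70 75]
203 [74 75 70 73 78 70 60 51 50 49 52 54 67 66 74 71 74 74 74]
206 [76 73 72 72 76 77 75 73 60 59 65 67 73 76 71 78 70 74 76]
209 [74 77 73 75 75 79 71 73 72 65 71 69 78 70 72 79 72 79 73]
212 [74 74 71 68 74 70 73 72 72 73 71 71 73 74 71 74 75 71 72]
215 [76 74 74 76 73 76 73 71 73 73 69 71 75 76 78 79 72 72 71]
218 [ 77  70  74  72  74  75  75 105 138 144 138 111  77  70  72  77  72  75
221 [ 68  75  75  79  72  76 135 174 181 178 178 181 143  82  73  77  76  70
224 [ 67  75  77  72  63 124 172 177 178 183 178 179 174 138  67  75  72  77
227 [ 40  42  56  74  68 167 176 175 179 182 183 180 177 173  73  7
[... 465 characters left out ...]
14  88  72  28   0
  21]
248 [ 17  11  24  71 100 114 132 136 145 145 142 138 129 115  99  72  25  21
  23]
251 [ 19  27  28  69 108 121 131 139 143 145 143 140 133 114 102  73   9   6
254 [ 16  18  24  72 100 142 141 139 144 148 145 136 132 121 105  71  24   6
257 [  9   0  29  70 104 141 156 164 165 162 146 144 135 127 104  71  19  17
260 [ 16  13  24  75 112 140 158 164 171 171 149 147 139 132 109  72  18  24
263 [ 10  18  32  73 111 142 159 164 172 171 149 145 139 128 108  76  24  12
266 [  8  18  53  73 106 144 158 170 173 174 153 144 139 130 113 136  45  16
269 [ 20  18  60  67 112 144 158 170 170 171 155 145 162 147 136 128  54   7
10 [255.8 222.6]
61 [255.8 262.7]
0.93 [257.8, 258.5]
```

Run:
```python
from h import *
import pickle
C,im=pickle.load(open("w10.pkl","rb")); g=cv2.cvtColor(im,cv2.COLOR_RGB2GRAY)
a=np.radians(38.2); e=np.array([np.cos(a),np.sin(a)]); H=np.array([494.5,440.5])
for zf in (10,14,18,24):
    print(zf,[round(proj(C,[*(H+x*e),z])[1],1) for x,z in ((-11,zf),(11,zf),(-11,zf+40),(-9.5,zf+40),(-9.5,zf+51),(9.5,zf+51))])
print("rim",[round(proj(C,[*(H+x*e),32])[1],1) for x in (-13,-12.1,12.1)])
print(list(zip(range(240,384,3),g[240:384:3,256])))
```

```text
10 [np.float64(206.2), np.float64(241.1), np.float64(231.7), np.float64(234.7), np.float64(244.5), np.float64(283.9)]
14 [np.float64(208.3), np.float64(243.8), np.float64(235.0), np.float64(238.1), np.float64(248.4), np.float64(288.8)]
18 [np.float64(210.4), np.float64(246.6), np.float64(238.5), np.float64(241.7), np.float64(252.6), np.float64(294.0)]
24 [np.float64(213.8), np.float64(251.1), np.float64(244.1), np.float64(247.4), np.float64(259.3), np.float64(302.3)]
rim [np.float64(215.1), np.float64(216.7), np.float64(259.5)]
[(240, np.uint8(180)), (243, np.uint8(180)), (246, np.uint8(144)), (249, np.uint8(148)), (252, np.uint8(146)), (255, np.uint8(147)), (258, np.uint8(162)), (261, np.uint8(176)), (264, np.uint8(172)), (267, np.uint8(173)), (270, np.uint8(171)), (273, np.uint8(151)), (276, np.uint8(47)), (279, np.uint8(50)), (282, np.uint8(55)), (285, np.uint8(51)), (288, np.uint8(55)), (291, np.uint8(50)), (294, np.uint8(66)), (297, np.uint8(64)), (300, np.uint8(57)), (303, np.uint8(58)), (306, np.uint8(50)), (309, np.uint8(145)), (312, np.uint8(145)), (315, np.uint8(138)), (318, np.uint8(137)), (321, np.uint8(137)), (324, np.uint8(133)), (327, np.uint8(140)), (330, np.uint8(228)), (333, np.uint8(143)), (336, np.uint8(207)), (339, np.uint8(234)), (342, np.uint8(227)), (345, np.uint8(57)), (348, np.uint8(10)), (351, np.uint8(18)), (354, np.uint8(24)), (357, np.uint8(18)), (360, np.uint8(12)), (363, np.uint8(21)), (366, np.uint8(17)), (369, np.uint8(26)), (372, np.uint8(25)), (375, np.uint8(16)), (378, np.uint8(28)), (381, np.uint8(18))]
```

The cap edge rows (245 and 258) put the base at about z = 23, so the vial hasn't dropped: it's caught about 9 mm deep. I'll rise, shut the fingers and press gently on the cap.

Call:
step_arm(commands=[[0, 0, 0.005, 0], [0, 0, 0.02, 0], [0, 0, 0.04, 0], [0, 0, 0.05, 0], [0, 0, 0.05, 0]])

```text
clock: 29.15
eef_pos: [496.2, 440.6, 95.1]
eef_rot: [0.002, -0.327, 0.945, 0.001]
ft_force: [0.4, -0.2, 0.4]
finger_gap: 0.304
grasp_force: 0.0
```

Call:
step_arm(commands=[[0, 0, 0, 0], [0, 0, 0, 0], [0, 0, 0, 0]], hand=0)

```text
clock: 29.45
eef_pos: [494.1, 439.2, 91.0]
eef_rot: [-0.001, -0.327, 0.945, -0.0]
ft_force: [-0.2, 0.2, -0.2]
finger_gap: 0.061
grasp_force: 0.0
```

Run:
```python
from h import *
import pickle
o=get_obs(); print(o["clock"],np.round(o["eef_pos"],1),o["finger_gap"])
C=cam("wrist"); im=optics.camera("wrist"); g=cv2.cvtColor(im,cv2.COLOR_RGB2GRAY); pickle.dump((C,im),open("w11.pkl","wb"))
a=np.radians(38.2); e=np.array([np.cos(a),np.sin(a)]); n=np.array([-e[1],e[0]]); H=np.array([494.5,440.5])
for zf in (10,14,18,24):
    print(zf,[round(proj(C,[*(H+x*e),z])[1],1) for x,z in ((-11,zf),(11,zf),(-11,zf+40),(-9.5,zf+40),(-9.5,zf+51),(9.5,zf+51))],[round(proj(C,[*(H+y*n),zf+51])[0],1) for y in (-9.5,9.5)])
for row in range(196,250,3): print(row,g[row,228:288:3])
for q in models.trace("wrist","vial_mid")[:1]:
    m=np.array(q["region"]); v,u=np.nonzero(m); print(q["score"],v.min(),v.max(),u.min(),u.max())
```

```text
29.45 [494.1 439.2  91. ] 0.06148918379900225
10 [np.float64(185.9), np.float64(214.3), np.float64(201.2), np.float64(203.5), np.float64(208.9), np.float64(239.3)] [np.float64(239.6), np.float64(271.8)]
14 [np.float64(187.2), np.float64(216.0), np.float64(203.0), np.float64(205.4), np.float64(211.1), np.float64(242.0)] [np.float64(239.3), np.float64(272.1)]
18 [np.float64(188.6), np.float64(217.8), np.float64(205.0), np.float64(207.4), np.float64(213.3), np.float64(244.8)] [np.float64(238.9), np.float64(272.5)]
24 [np.float64(190.7), np.float64(220.6), np.float64(208.0), np.float64(210.5), np.float64(216.8), np.float64(249.3)] [np.float64(238.4), np.float64(273.1)]
196 [ 72  74  72  70  73  70 118 169 182 180 179 174 162 104  69  75  74  73
  72  67]
199 [ 70  73  73  76  64 119 174 176 174 181 179 179 179 170  97  76  80  77
  73  65]
202 [ 66  73  78  74  70 160 170 175 179 184 183 183 177 175 139  61  68  74
  65  73]
205 [ 75  62  77  67  66 167 170 173 177 179 183 179 180 172 148  51  74  75
  66  74]
208 [ 74  66  74  64  61 149 175 180 178 182 178 181 179 175 126  54  72  70
 
[... 460 characters left out ...]
  66  89 120 131 143 169 170 158 131 126 115 103  76  57  18
  36  63]
229 [ 28  13  18  10  12  22   7  15 172 180 163 109   8  10  12  15  27  24
  15  18]
232 [ 20  28  19  21  19  15  21  23 185 188 176 118  12  13  15   3  25  17
  30   9]
235 [ 24  19  19  18  16  21  17  19 187 191 177 116  16  20   4  17  14  17
  19  19]
238 [ 22  15  12  12  13  16  17  18 185 190 175 117  19  22   5  16  12  15
  19  18]
241 [ 26   8  17  12  15   0   8  22 138 142 137 106   7   2  12  10  18  17
  21  23]
244 [ 15  14  16  12  22  23  16  20 129 129 129  84  19  29  18  12  23  15
  15  21]
247 [ 19  17  27  24  21  11  24  20 129 132 128  84  14   7  25  20   4  19
   4  18]
0.59 192 273 239 272
```

Call:
step_arm(commands=[[0.01, 0.008, 0.015, 0], [0.03, 0.024, 0.02, 0], [0.035, 0.028, 0.02, 0], [0.035, 0.028, 0.02, 0], [0.035, 0.028, 0.02, 0], [0.035, 0.028, 0.02, 0]])

```text
clock: 30.15
eef_pos: [528.6, 466.9, 111.0]
eef_rot: [-0.001, -0.327, 0.945, -0.0]
ft_force: [0.3, -0.5, 0.4]
finger_gap: 0.007
grasp_force: 0.0
```

```bash
cat > f5.py <<'E'
from h import *
import pickle
o=get_obs(); print(o["clock"],np.round(o["eef_pos"],1))
C=cam("wrist"); im=optics.camera("wrist"); g=cv2.cvtColor(im,cv2.COLOR_RGB2GRAY); pickle.dump((C,im),open("w12.pkl","wb"))
a=np.radians(38.2); e=np.array([np.cos(a),np.sin(a)]); n=np.array([-e[1],e[0]]); H=np.array([494.5,440.5])
for zf in (10,18,24):
    print(zf,[round(proj(C,[*(H+x*e),z])[1],1) for x,z in ((-11,zf),(11,zf),(-11,zf+40),(-9.5,zf+40),(-9.5,zf+51),(9.5,zf+51))],[round(proj(C,[*(H+y*n),zf+51])[0],1) for y in (-9.5,9.5)])
print("rim",[round(proj(C,[*(H+x*e),32])[1],1) for x in (-13,-12.1,12.1,13)])
for q in models.trace("wrist","vial_mid")[:1]:
    m=np.array(q["region"]); v,u=np.nonzero(m); print(q["score"],v.min(),v.max(),u.min(),u.max())
for row in range(160,228,2): print(row,*g[row,226:287:4],"|",*im[row,256])
E
python3 f5.py
```

```text
30.15 [528.6 466.9 111. ]
10 [np.float64(123.5), np.float64(152.4), np.float64(126.3), np.float64(128.7), np.float64(129.7), np.float64(160.7)] [np.float64(239.5), np.float64(270.3)]
18 [np.float64(124.0), np.float64(153.8), np.float64(126.9), np.float64(129.4), np.float64(130.6), np.float64(162.8)] [np.float64(238.8), np.float64(270.9)]
24 [np.float64(124.4), np.float64(154.9), np.float64(127.5), np.float64(130.0), np.float64(131.3), np.float64(164.5)] [np.float64(238.3), np.float64(271.4)]
rim [np.float64(122.0), np.float64(123.3), np.float64(157.9), np.float64(159.2)]
0.87 122 191 238 271
160 70 77 71 90 142 140 117 127 123 117 145 130 72 80 73 73 | 128 127 120
162 75 73 73 92 132 114 126 129 123 119 118 129 74 78 77 74 | 129 125 122
164 75 73 77 83 108 123 128 131 133 123 109 123 67 75 71 76 | 129 129 125
166 72 77 69 83 104 126 132 137 133 126 115 114 77 74 74 74 | 142 138 134
168 77 73 74 75 109 133 149 147 148 142 117 98 79 75 75 67 | 152 152 146
170 72 72 73 70 116 142 138 138 140 141 130 97 76 75 77 77 | 142 141 132
172 77 74 72 67 126 136 135 136 138 136 141 98 74 72 78 79 
[... 1445 characters left out ...]
 238 235 238 236 233 233 233 230 | 241 238 225
212 238 239 239 240 240 239 242 239 238 237 239 238 235 232 234 232 | 241 237 223
214 238 239 241 240 241 238 240 238 237 237 240 239 235 236 237 234 | 242 238 223
216 239 238 240 241 241 237 239 239 238 237 239 239 238 237 234 236 | 244 241 228
218 238 237 240 240 240 239 239 240 239 239 240 239 237 237 236 238 | 243 237 225
220 237 238 235 240 240 239 239 237 240 241 239 238 238 237 237 238 | 242 238 223
222 238 238 238 240 241 240 239 239 240 240 240 239 239 237 238 238 | 242 238 224
224 237 238 241 203 241 240 241 239 241 243 243 242 210 240 240 239 | 243 240 225
226 239 233 136 28 229 223 224 223 224 223 223 227 29 155 238 241 | 240 233 215
```

Run:
```python
from h import *
import pickle
C,im=pickle.load(open("w12.pkl","rb")); g=cv2.cvtColor(im,cv2.COLOR_RGB2GRAY)
a=np.radians(38.2); e=np.array([np.cos(a),np.sin(a)]); n=np.array([-e[1],e[0]]); H=np.array([494.5,440.5])
F=lambda u,v,z:[round(float(k),1) for k in (((onz(C,(u,v),z)[:2]-H)@e),((onz(C,(u,v),z)[:2]-H)@n))]
for nm,v,zs in (("captop",180,(55,60,65,70,75)),("far",191,(50,60,70)),("wall178",178,(32,)),("wall192",192,(72,)),("wall207",207,(72,))): print(nm,[F(255.5,v,z) for z in zs])
print("model: base corner",[ (th,[round(proj(C,[*(H+x*e),z])[1]) for x,z in ((-11*np.cos(th)+bx+51*np.sin(th),bz+11*np.sin(th)+51*np.cos(th)),(11*np.cos(th)+bx+51*np.sin(th),bz-11*np.sin(th)+51*np.cos(th)))]) for th in np.radians([15,20,25,30,35]) for bx,bz in ((-1,28),)])
for row in range(116,170,2): print(row,*g[row,230:283:4],"|",*im[row,256])
```

```text
captop [[23.1, 0.3], [22.0, 0.3], [20.9, 0.3], [19.8, 0.3], [18.7, 0.3]]
far [[31.8, 0.3], [29.3, 0.3], [26.7, 0.3]]
wall178 [[26.7, 0.3]]
wall192 [[26.8, 0.3]]
wall207 [[36.3, 0.3]]
model: base corner [(np.float64(0.2617993877991494), [152, 187]), (np.float64(0.3490658503988659), [160, 192]), (np.float64(0.4363323129985824), [168, 197]), (np.float64(0.5235987755982988), [175, 201]), (np.float64(0.6108652381980153), [181, 204])]
116 76 79 76 79 69 66 63 65 68 78 72 77 77 79 | 64 65 67
118 71 75 76 78 77 74 74 77 76 77 73 72 79 75 | 70 72 75
120 81 76 77 76 76 78 72 73 76 75 80 78 73 77 | 76 78 79
122 76 71 74 76 72 80 93 96 80 77 74 75 75 72 | 96 98 100
124 77 79 82 76 79 120 155 146 106 74 76 79 76 78 | 154 155 154
126 78 80 81 72 117 171 179 180 165 95 78 77 81 75 | 182 179 178
128 73 75 73 72 163 176 177 177 178 139 77 80 78 72 | 184 181 182
130 76 74 75 90 174 177 179 178 180 174 67 75 73 67 | 181 180 180
132 62 75 66 130 175 174 179 179 176 174 79 75 77 68 | 182 179 179
134 65 76 66 145 169 178 179 183 178 172 95 76 72 76 | 184 181 179
136 67 77 61 156 174 179 180 179 183 173 10
[... 406 characters left out ...]
4 66 73 | 167 168 165
150 60 76 71 126 140 160 170 163 155 129 102 74 71 63 | 167 167 166
152 69 75 78 128 150 165 172 169 162 129 106 76 80 64 | 165 166 169
154 76 75 77 139 167 161 161 165 152 145 110 70 79 70 | 167 168 167
156 74 71 82 149 174 182 176 163 154 147 118 78 75 71 | 174 174 175
158 71 79 81 143 171 162 144 138 153 148 124 72 77 76 | 141 139 137
160 77 71 90 142 140 117 127 123 117 145 130 72 80 73 | 128 127 120
162 73 73 92 132 114 126 129 123 119 118 129 74 78 77 | 129 125 122
164 73 77 83 108 123 128 131 133 123 109 123 67 75 71 | 129 129 125
166 77 69 83 104 126 132 137 133 126 115 114 77 74 74 | 142 138 134
168 73 74 75 109 133 149 147 148 142 117 98 79 75 75 | 152 152 146
```

The vial has leaned back about 29° with its cap against the case's back wall. I'll regrip it there, lift it out, and square it against the flat outside of the back wall. That pushes the base upright; then I'll regrasp.

Call:
step_arm(commands=[[-0.015, -0.012, 0, 0], [-0.025, -0.0193, 0, 0], [-0.025, -0.0193, -0.02, 0], [-0.025, -0.0193, -0.04, 0], [-0.025, -0.0193, -0.055, 0], [-0.025, -0.0193, -0.065, 0], [-0.025, -0.0193, -0.067, 0]], hand=0.045)

```text
clock: 30.95
eef_pos: [503.9, 447.8, 43.4]
eef_rot: [-0.001, -0.327, 0.945, -0.0]
ft_force: [-0.1, -0.5, 0.3]
finger_gap: 0.513
grasp_force: 0.0
```

Call:
step_arm(commands=[[0, 0, 0, 0], [0, 0, 0, 0], [0, 0, 0, 0], [0, 0, 0, 0]], hand=0.01, squeeze=8)

```text
clock: 31.35
eef_pos: [505.3, 448.6, 45.9]
eef_rot: [0.001, -0.327, 0.945, 0.0]
ft_force: [0.4, 0.2, 0.6]
finger_gap: 0.241
grasp_force: 8.0
```

Call:
step_arm(commands=[[0, 0, 0.02, 0], [0, 0, 0.06, 0], [0.005, 0.004, 0.08, 0], [0.03, 0.024, 0.08, 0], [0.042, 0.034, 0.08, 0], [0.042, 0.034, 0.08, 0], [0.042, 0.034, 0.08, 0]])

```text
clock: 32.05
eef_pos: [546.2, 482.0, 124.6]
eef_rot: [-0.001, -0.327, 0.945, -0.0]
ft_force: [-1.0, -0.2, -0.9]
finger_gap: 0.235
grasp_force: 8.0
```

```bash
cat > f6.py <<'E'
from h import *
o=get_obs(); p=np.array(o["eef_pos"]); print(o["clock"],p.round(1),o["finger_gap"],o["grasp_force"])
C=cam("wrist"); im=optics.camera("wrist"); g=cv2.cvtColor(im,cv2.COLOR_RGB2GRAY)
for q in models.trace("wrist","vial_mid")[:1]:
    m=np.array(q["region"]); v,u=np.nonzero(m); print("vial",round(q["score"],2),v.min(),v.max(),u.min(),u.max())
a=np.radians(38.2); e=np.array([np.cos(a),np.sin(a)])
H=np.array([494.5,440.5])
print("tcp e,n",((p[:2]-H)@e).round(1),((p[:2]-H)@np.array([-e[1],e[0]])).round(1),"upright base near/far rows",[round(proj(C,[*(p[:2]+x*e),p[2]-18])[1]) for x in (-11,11)])
print(g[180:276:2,256])
E
python3 f6.py
```

```text
32.05 [546.2 482.  124.6] 0.23535616363433426 7.999022228614194
vial 0.79 186 273 233 278
tcp e,n 66.3 0.7 upright base near/far rows [211, 248]
[141 141 139 141 165 200 222 230 229 230 229 231 230 227 229 231 229 232
 216 207 209 211 208 207 197 171 168 167 174 183 183 189 186 187 187 198
 131 127 127 128 130 130 134 134 137 149 147  61]
```

Call:
step_arm(commands=[[0, 0, -0.03, 0], [0, 0, -0.06, 0], [0, 0, -0.08, 0], [0, 0, -0.092, 0], [0, 0, -0.098, 0], [0, 0, -0.098, 0]])

```text
clock: 32.75
eef_pos: [546.6, 482.2, 26.7]
eef_rot: [-0.0, -0.327, 0.945, -0.0]
ft_force: [-0.5, -0.4, 0.1]
finger_gap: 0.234
grasp_force: 8.0
```

Call:
step_arm(commands=[[-0.003, -0.0025, 0, 0], [-0.006, -0.005, 0, 0], [-0.009, -0.0075, 0, 0], [-0.012, -0.0095, 0, 0], [-0.014, -0.011, 0, 0], [-0.014, -0.011, 0, 0]])

```text
clock: 33.35
eef_pos: [532.8, 471.4, 27.7]
eef_rot: [0.001, -0.327, 0.945, 0.0]
ft_force: [2.1, 1.9, 1.5]
finger_gap: 0.24
grasp_force: 8.0
```

Call:
step_arm(commands=[[-0.001, -0.0008, 0, 0], [-0.002, -0.0016, 0, 0], [-0.003, -0.0024, 0, 0], [-0.004, -0.0031, 0, 0], [-0.0045, -0.0035, 0, 0]])

```text
clock: 33.85
eef_pos: [530.3, 469.4, 27.6]
eef_rot: [0.003, -0.327, 0.945, 0.001]
ft_force: [8.7, 8.8, -2.9]
finger_gap: 0.233
grasp_force: 8.0
```

```bash
python3 f6.py
```

```text
33.85 [530.3 469.4  27.6] 0.233006900784042 7.997213234048104
vial 0.9 261 273 233 279
tcp e,n 46.0 0.6 upright base near/far rows [211, 248]
[ 67  67  73  75  73  72  71  73  70  73  68  69  66  73  73  86  93  92
  91  83  94  87  92  88  89  92  94  88  92  85  91  93  90 120 134 130
 137 133 136 125 125 150 147 155 142 148 149  59]
```

Force rose to about 12 N, and the cap edge suggests the vial is within about 5–10° of upright. I'll back off a little and lower it to the bench.

Call:
step_arm(commands=[[0.003, 0.0024, 0, 0], [0.0035, 0.0028, -0.002, 0], [0.0035, 0.0028, -0.004, 0], [0.0035, 0.0028, -0.006, 0], [0.0035, 0.0028, -0.008, 0]])

```text
clock: 34.45
eef_pos: [531.4, 470.5, 18.9]
eef_rot: [-0.0, -0.327, 0.945, -0.0]
ft_force: [-1.9, -1.4, 8.6]
finger_gap: 0.237
grasp_force: 8.0
```

Call:
step_arm(commands=[[0, 0, -0.001, 0], [0, 0, -0.002, 0], [0, 0, -0.0025, 0]])

```text
clock: 34.75
eef_pos: [532.2, 471.2, 18.5]
eef_rot: [0.001, -0.327, 0.945, 0.0]
ft_force: [-2.5, -2.5, 11.3]
finger_gap: 0.238
grasp_force: 8.0
```

Call:
step_arm(commands=[[0, 0, 0.0015, 0], [0, 0, 0.0025, 0]])

```text
clock: 34.95
eef_pos: [531.5, 470.5, 19.0]
eef_rot: [-0.0, -0.327, 0.945, -0.0]
ft_force: [0.1, 0.5, 0.2]
finger_gap: 0.239
grasp_force: 8.0
```

Call:
step_arm(commands=[[0, 0, 0, 0], [0, 0, 0, 0], [0, 0, 0.01, 0], [0, 0, 0.03, 0], [0, 0, 0.06, 0], [0.025, 0.02, 0.085, 0], [0.025, 0.02, 0.085, 0], [0.025, 0.02, 0.085, 0]], hand=0.036)

```text
clock: 35.75
eef_pos: [557.6, 491.1, 106.3]
eef_rot: [0.002, -0.327, 0.945, 0.0]
ft_force: [-0.3, -0.1, 0.2]
finger_gap: 0.411
grasp_force: 0.0
```

```bash
cat > f7.py <<'E'
from h import *
o=get_obs(); p=np.array(o["eef_pos"]); print(o["clock"],p.round(1),o["finger_gap"])
C=cam("wrist"); im=optics.camera("wrist"); g=cv2.cvtColor(im,cv2.COLOR_RGB2GRAY)
a=np.radians(38.2); e=np.array([np.cos(a),np.sin(a)]); n=np.array([-e[1],e[0]])
for q in models.mark_of("wrist","vial_mid")[:2]: print("mid",round(q["score"],2),np.round(q["position"],1),onz(C,q["position"],25.5).round(1))
for q in models.trace("wrist","vial_mid")[:2]:
    m=np.array(q["region"]); v,u=np.nonzero(m); print("vial",round(q["score"],2),v.min(),v.max(),u.min(),u.max())
    # fit upright vial silhouette: best xy by overlap
    from scipy.optimize import minimize
    t=np.linspace(0,2*np.pi,24)
    def mask(xy):
        P=[proj(C,[xy[0]+R*np.cos(k),xy[1]+R*np.sin(k),z]) for z,R in ((0,11),(39,11),(40,9.5),(51,9.5)) for k in t]
        k=np.zeros(g.shape,np.uint8); cv2.fillConvexPoly(k,cv2.convexHull(np.array(P,np.float32)).astype(np.int32),1); return k>0
    c=onz(C,q["position"],25.5)[:2]
    b=max(((mask(c+dx*e+dy*n)&m).sum()/(mask(c+dx*e+dy*n)|m).sum(),dx,dy) for dx in np.arange(-10,10.1,1) for dy in np.arange(-4,4.1,1))
    print("upright IoU",np.round(b,2),(c+b[1]*e+b[2]*n).round(1))
E
python3 f7.py
```

```text
35.75 [557.6 491.1 106.3] 0.41130026706307377
mid 0.89 [254.5 149.2] [528.9 468.4  25.5]
vial 0.77 139 168 241 272
upright IoU [ 0.77 -2.    2.  ] [528.2 470. ]
```

Run:
```python
from h import *
C=cam("wrist"); p=onz(C,(256,153.5),51); print(p)
a=np.radians(38.2); e=np.array([np.cos(a),np.sin(a)]); 
print([np.round(proj(C,[*(p[:2]+x*e),z]),1) for x,z in ((-9.5,51),(9.5,51),(-11,0),(11,0))])
im=optics.camera("wrist"); g=cv2.cvtColor(im,cv2.COLOR_RGB2GRAY); print(g[124:180:2,256]); print(g[154,230:284:2])
```

```text
[524.83895635 467.01016526  51.        ]
[array([256. , 138.1]), array([256. , 168.5]), array([255.9, 130.4]), array([255.9, 158.8])]
[ 77  74  73  88  87 105 135 135 135 130 110 155 158 156 151 150 150 153
 151 148 149 144 146 141 141 129 143 143]
[147 144 142 145 140 135 130 141 149 153 151 150 152 150 150 155 157 153
 145 147 132 121 123 116 118 118 119]
```

The vial is standing upright behind the case, with its cap at about rows 140–170. I'll regrasp at the spot where I released it, slightly higher so it can be seated fully while held.

Call:
step_arm(commands=[[-0.02, -0.016, 0, 0], [-0.025, -0.02, -0.01, 0], [-0.025, -0.02, -0.03, 0], [-0.025, -0.02, -0.05, 0], [-0.025, -0.02, -0.065, 0], [-0.025, -0.02, -0.075, 0], [-0.025, -0.02, -0.076, 0], [-0.025, -0.02, -0.076, 0]])

```text
clock: 36.75
eef_pos: [531.8, 470.7, 27.9]
eef_rot: [-0.0, -0.327, 0.945, -0.0]
ft_force: [0.1, 0.6, 0.2]
finger_gap: 0.413
grasp_force: 0.0
```

Call:
step_arm(commands=[[0, 0, 0, 0], [0, 0, 0, 0], [0, 0, 0, 0], [0, 0, 0, 0]], hand=0.01, squeeze=20)

```text
clock: 37.15
eef_pos: [532.4, 471.0, 29.1]
eef_rot: [0.001, -0.327, 0.945, 0.0]
ft_force: [0.2, 0.3, 4.1]
finger_gap: 0.226
grasp_force: 20.0
```

Call:
step_arm(commands=[[0, 0, 0.01, 0], [0, 0, 0.05, 0], [0, 0, 0.09, 0], [-0.01, -0.008, 0.1, 0], [-0.03, -0.024, 0.1, 0], [-0.038, -0.031, 0.1, 0], [-0.038, -0.031, 0.1, 0], [-0.038, -0.031, 0.1, 0]])

```text
clock: 37.95
eef_pos: [494.0, 439.8, 128.5]
eef_rot: [0.0, -0.327, 0.945, 0.0]
ft_force: [-0.0, 0.2, -0.2]
finger_gap: 0.226
grasp_force: 20.0
```

```bash
sed -i 's/p\[2\]-18/p[2]-28/' f4.py; python3 f4.py
python3 - <<'E'
import pickle,cv2
C,im=pickle.load(open("w10.pkl","rb")); g=cv2.cvtColor(im,cv2.COLOR_RGB2GRAY)
print(g[190:290:2,256]); print(g[225,226:290:2])
E
```

```text
37.95 [494.  439.8 128.5] [-0.   0.2 -0.2]
midL [ 12.84 -30.25 -28.5   13.  ] [ 12.5  -24.25 -32.    12.  ]
midM [ 14.69 -29.75   0.    12.5 ] [ 12.46 -24.25   1.    12.  ]
midR [ 19.14 -29.25  29.    12.5 ] [ 19.26 -24.25  28.5   12.  ]
base 100.5 [53.99 -3.36  0.74  9.5 ] [35.44 -2.61  0.74 10.  ]
tcp in frame -0.9 -0.3
rows 204 272 cols 234 276
[ 78  79 136 159 149  83  66 105 150 153 162 176 182 184 194 200 183 164
  93  96 108 149 162 159 159 156 153 151 150 152 153 156 150 151 154 152
 151 149 148 148 145 179  96  47  53  46  58  44  55  55]
[ 71  70  76  71  67  78  89 145 184 179 180 175 159 140 124 130 140 149
 168 181 181 184 182 157  90  80  76  79  67  76  76  72]
```

Call:
step_arm(commands=[[0.0028, 0.0013, -0.02, 0], [0.0028, 0.0013, -0.04, 0], [0.0028, 0.0013, -0.05, 0], [0.0028, 0.0013, -0.055, 0], [0.0028, 0.0013, -0.055, 0], [0.0028, 0.0013, -0.055, 0]])

```text
clock: 38.65
eef_pos: [497.0, 441.3, 73.7]
eef_rot: [0.001, -0.327, 0.945, 0.0]
ft_force: [0.2, 0.5, -0.0]
finger_gap: 0.223
grasp_force: 20.0
```

```bash
python3 f4.py
```

```text
38.65 [497.  441.3  73.7] [ 0.2  0.5 -0. ]
midL [ 14.41 -29.75 -28.5   12.5 ] [ 11.33 -30.   -28.25  12.5 ]
midM [ 16.16 -30.     0.    12.5 ] [ 11.93 -30.25   0.    12.5 ]
midR [ 14.69 -30.    28.5   12.5 ] [ 11.24 -30.25  28.5   13.  ]
base 45.7 [6.393e+01 7.300e-01 4.000e-02 1.000e+01] [4.182e+01 7.300e-01 4.000e-02 1.000e+01]
tcp in frame 2.5 -1.0
rows 203 272 cols 234 277
```

Call:
step_arm(commands=[[-0.0004, -0.0003, -0.004, 0], [-0.0004, -0.0003, -0.008, 0], [-0.0004, -0.0003, -0.012, 0], [-0.0004, -0.0003, -0.015, 0], [-0.0004, -0.0003, -0.018, 0], [-0.0004, -0.0003, -0.02, 0], [-0.0004, -0.0003, -0.02, 0]])

```text
clock: 39.45
eef_pos: [496.1, 440.6, 52.6]
eef_rot: [-0.0, -0.327, 0.945, -0.0]
ft_force: [0.5, -0.0, 0.6]
finger_gap: 0.226
grasp_force: 20.0
```

Free of contact with the base about 7 mm in. Continuing.

Call:
step_arm(commands=[[0, 0, -0.002, 0], [0, 0, -0.004, 0], [0, 0, -0.005, 0], [0, 0, -0.005, 0]])

```text
clock: 39.85
eef_pos: [496.2, 440.7, 48.0]
eef_rot: [0.0, -0.327, 0.945, 0.0]
ft_force: [0.6, 0.2, -0.6]
finger_gap: 0.224
grasp_force: 20.0
```

Call:
step_arm(commands=[[0, 0, -0.002, 0], [0, 0, -0.004, 0], [0, 0, -0.006, 0], [0, 0, -0.006, 0]])

```text
clock: 40.25
eef_pos: [496.4, 440.8, 42.0]
eef_rot: [0.0, -0.327, 0.945, 0.0]
ft_force: [1.6, 1.2, 0.2]
finger_gap: 0.224
grasp_force: 20.0
```

Call:
step_arm(commands=[[0, 0, -0.001, 0], [0, 0, -0.002, 0], [0, 0, -0.002, 0]])

```text
clock: 40.55
eef_pos: [496.5, 440.9, 40.3]
eef_rot: [0.001, -0.327, 0.945, 0.0]
ft_force: [1.8, 1.9, 1.5]
finger_gap: 0.222
grasp_force: 20.0
```

Call:
step_arm(commands=[[0, 0, 0, 0], [0, 0, 0, 0], [0, 0, 0, 0]], hand=0.036)

```text
clock: 40.85
eef_pos: [495.3, 440.0, 39.3]
eef_rot: [-0.001, -0.327, 0.945, -0.0]
ft_force: [-0.8, -0.4, 0.8]
finger_gap: 0.406
grasp_force: 0.0
```

Call:
step_arm(commands=[[0, 0, 0.01, 0], [0, 0, 0.03, 0], [0, 0, 0.06, 0], [0.015, 0.012, 0.075, 0], [0.033, 0.026, 0.075, 0], [0.033, 0.026, 0.075, 0], [0.033, 0.026, 0.075, 0]])

```text
clock: 41.55
eef_pos: [528.4, 466.2, 114.6]
eef_rot: [-0.001, -0.327, 0.945, -0.0]
ft_force: [0.6, 0.0, 0.1]
finger_gap: 0.405
grasp_force: 0.0
```

```bash
python3 f5.py | head -6
python3 - <<'E'
import pickle,cv2
C,im=pickle.load(open("w12.pkl","rb")); g=cv2.cvtColor(im,cv2.COLOR_RGB2GRAY)
for r in range(114,180,3): print(r,*g[r,232:282:3])
E
```

```text
41.55 [528.4 466.2 114.6]
10 [np.float64(124.0), np.float64(152.4), np.float64(126.8), np.float64(129.1), np.float64(130.2), np.float64(160.6)] [np.float64(240.6), np.float64(270.9)]
18 [np.float64(124.5), np.float64(153.8), np.float64(127.5), np.float64(129.9), np.float64(131.1), np.float64(162.7)] [np.float64(240.0), np.float64(271.5)]
24 [np.float64(124.9), np.float64(154.9), np.float64(128.0), np.float64(130.5), np.float64(131.8), np.float64(164.4)] [np.float64(239.5), np.float64(272.0)]
rim [np.float64(122.5), np.float64(123.8), np.float64(157.9), np.float64(159.1)]
0.72 126 162 241 272
114 78 74 73 77 74 60 70 78 77 70 68 61 73 78 80 78 75
117 82 73 75 78 79 74 70 69 65 68 71 74 76 78 77 81 76
120 75 77 74 73 75 74 76 75 71 76 78 73 73 69 73 75 75
123 71 75 73 76 76 71 69 67 62 68 76 79 79 73 75 80 80
126 79 75 73 79 73 62 61 82 89 76 65 63 74 79 77 79 79
129 79 77 73 74 60 87 137 165 174 169 132 73 64 70 74 77 77
132 71 71 76 60 79 159 181 141 129 125 157 164 83 59 78 74 76
135 61 74 73 64 129 167 136 157 161 158 157 141 128 64 70 74 64
138 67 75 65 68 155 139 152 155 153 155 153 157 142 91 66 76 68
141 72 73 59 73 125 146 151 153 154 152 153 147 149 122 63 75 69
144 71 76 63 81 144 145 153 152 154 153 149 149 149 136 63 73 71
147 66 79 74 70 143 146 153 152 152 150 147 146 146 144 68 76 72
150 68 78 78 58 142 148 151 147 150 146 147 146 144 139 74 77 68
153 73 74 77 67 122 147 152 148 150 143 151 144 144 115 75 79 75
156 78 75 75 75 73 145 152 148 145 147 144 143 141 78 72 72 72
159 76 76 72 74 75 79 144 146 141 149 145 142 80 78 77 73 74
162 72 72 76 76 78 71 73 90 113 120 86 72 76 71 71 74 70
165 76 74 71 73 77 73 72 74 78 75 72 77 74 72 75 74 70
168 72 71 74 74 73 75 71 72 79 73 74 74 74 73 77 77 76
171 74 76 72 72 75 76 76 72 75 73 73 77 76 72 74 69 71
174 74 72 76 75 72 72 74 73 74 73 73 72 72 72 75 72 76
177 75 72 69 76 80 76 77 78 73 74 76 77 78 81 75 81 78
```

The cap circle, about rows 132–162 and columns 243–272, matches a seated, upright vial at floor height 10. To close the lid I'll go round to its front edge and push with shut fingers.

Call:
step_arm(commands=[[-0.03, -0.024, 0.01, 0], [-0.065, -0.05, 0.015, 0], [-0.1, -0.078, 0.015, 0], [-0.135, -0.105, 0.015, 0], [-0.165, -0.13, 0.015, 0], [-0.181, -0.141, 0.015, 0], [-0.181, -0.141, 0.015, 0], [-0.181, -0.141, 0.015, 0]], hand=0)

```text
clock: 42.45
eef_pos: [348.3, 325.7, 130.3]
eef_rot: [0.001, -0.327, 0.945, 0.0]
ft_force: [0.4, -0.1, 0.1]
finger_gap: 0.004
grasp_force: 0.0
```

Call:
step_arm(commands=[[0, 0, -0.025, 0], [0, 0, -0.05, 0], [0, 0, -0.064, 0], [0, 0, -0.068, 0], [0, 0, -0.068, 0]])

```text
clock: 42.95
eef_pos: [348.5, 325.8, 61.5]
eef_rot: [-0.0, -0.327, 0.945, -0.0]
ft_force: [1.1, 0.6, 1.3]
finger_gap: 0.005
grasp_force: 0.0
```

Now approach the edge along the case's x.

Call:
step_arm(commands=[[0.0024, 0.0019, 0, 0], [0.0048, 0.0038, 0, 0], [0.0072, 0.0057, 0, 0], [0.0096, 0.0076, 0, 0], [0.012, 0.0094, 0, 0]])

```text
clock: 43.45
eef_pos: [360.3, 335.1, 62.3]
eef_rot: [-0.0, -0.327, 0.945, -0.0]
ft_force: [-5.3, -5.2, 2.4]
finger_gap: 0.005
grasp_force: 3.5
```

Call:
step_arm(commands=[[0.0024, 0.0019, 0, 0], [0.0048, 0.0038, 0, 0], [0.0072, 0.0056, 0, 0], [0.0096, 0.0075, 0, 0], [0.0118, 0.0093, 0, 0], [0.0142, 0.0111, 0, 0], [0.0165, 0.013, 0, 0], [0.0189, 0.0148, 0, 0]])

```text
clock: 44.25
eef_pos: [377.5, 348.9, 61.7]
eef_rot: [-0.002, -0.327, 0.945, -0.001]
ft_force: [-5.2, -4.6, 7.1]
finger_gap: 0.006
grasp_force: 3.6
```

Call:
step_arm(commands=[[0.0024, 0.0019, 0, 0], [0.0048, 0.0038, 0, 0], [0.0072, 0.0056, 0, 0], [0.0096, 0.0075, 0, 0], [0.0118, 0.0093, 0, 0], [0.0142, 0.0111, 0, 0]])

```text
clock: 44.85
eef_pos: [391.7, 360.1, 61.7]
eef_rot: [-0.002, -0.327, 0.945, -0.001]
ft_force: [-5.9, -3.8, 5.9]
finger_gap: 0.007
grasp_force: 3.6
```

Call:
step_arm(commands=[[0.0024, 0.0019, 0, 0], [0.0048, 0.0038, 0, 0], [0.0072, 0.0056, 0, 0], [0.0096, 0.0075, 0, 0], [0.0118, 0.0093, 0, 0], [0.0142, 0.0111, 0, 0], [0.0165, 0.013, 0, 0]])

```text
clock: 45.55
eef_pos: [408.2, 373.1, 61.7]
eef_rot: [-0.002, -0.327, 0.945, -0.001]
ft_force: [-5.3, -4.9, 6.0]
finger_gap: 0.007
grasp_force: 3.6
```

Call:
step_arm(commands=[[0.0008, 0.0006, 0, 0], [0.0016, 0.0012, 0, 0]])

```text
clock: 45.75
eef_pos: [409.7, 374.4, 61.7]
eef_rot: [-0.002, -0.327, 0.945, -0.0]
ft_force: [-6.4, -4.3, 5.6]
finger_gap: 0.007
grasp_force: 3.5
```

Call:
step_arm(commands=[[0.0008, 0.0006, 0, 0], [0.0012, 0.0009, 0, 0]])

```text
clock: 45.95
eef_pos: [410.9, 375.3, 61.7]
eef_rot: [-0.002, -0.327, 0.945, -0.0]
ft_force: [-5.8, -3.4, 7.0]
finger_gap: 0.008
grasp_force: 3.5
```

Call:
step_arm(commands=[[0.0005, 0.0004, 0, 0], [0.001, 0.0008, 0, 0]])

```text
clock: 46.15
eef_pos: [411.9, 376.0, 61.7]
eef_rot: [-0.002, -0.327, 0.945, -0.0]
ft_force: [-6.1, -4.3, 6.1]
finger_gap: 0.005
grasp_force: 3.5
```

Call:
step_arm(commands=[[0.0004, 0.0003, 0, 0], [0.0004, 0.0003, 0, 0]])

```text
clock: 46.35
eef_pos: [412.0, 376.1, 61.6]
eef_rot: [-0.003, -0.327, 0.945, -0.001]
ft_force: [-6.2, -4.4, 5.6]
finger_gap: 0.004
grasp_force: 4.2
```

Call:
step_arm(commands=[[0.0005, 0.0004, 0, 0], [0.0005, 0.0004, 0, 0]])

```text
clock: 46.55
eef_pos: [412.0, 376.2, 61.6]
eef_rot: [-0.003, -0.327, 0.945, -0.001]
ft_force: [-8.6, -5.8, 8.3]
finger_gap: 0.006
grasp_force: 5.3
```

Call:
step_arm(commands=[[0.0005, 0.0004, 0, 0], [0.0005, 0.0004, 0, 0]])

```text
clock: 46.75
eef_pos: [412.1, 376.2, 61.5]
eef_rot: [-0.004, -0.327, 0.945, -0.001]
ft_force: [-10.1, -8.1, 10.3]
finger_gap: 0.008
grasp_force: 6.4
```

The lid stopped hard after about 66 mm of travel, so it's shut. I'll back off, rise and check.

Call:
step_arm(commands=[[-0.004, -0.003, 0, 0], [-0.02, -0.016, 0, 0], [-0.024, -0.019, 0.02, 0], [-0.024, -0.019, 0.06, 0], [-0.024, -0.019, 0.11, 0], [-0.01, -0.008, 0.15, 0], [0.005, 0.004, 0.17, 0], [0.005, 0.004, 0.17, 0]])

```text
clock: 47.55
eef_pos: [423.2, 383.9, 236.3]
eef_rot: [0.004, -0.327, 0.945, 0.001]
ft_force: [0.4, 0.7, -0.2]
finger_gap: 0.005
grasp_force: 0.0
```

Run:
```python
from h import *
a=np.radians(38.2); e=np.array([np.cos(a),np.sin(a)]); n=np.array([-e[1],e[0]]); H=np.array([494.5,440.5])
o=get_obs(); print(o["clock"],np.round(o["eef_pos"],1))
for c in ("wrist","top","side"):
    C=cam(c); optics.camera(c)
    for t,z in [("lid_front",66),("lid_pad",68),("vial_mid",35.5),("beaker",0),("flask",0),("stopper",0),("dish",0)]:
        if c=="wrist" and t in("beaker","flask","stopper","dish"): continue
        for q in models.mark_of(c,t)[:1]:
            p=onz(C,q["position"],z)[:2]; print(c,t,round(q["score"],2),np.round(q["position"],1),p.round(1),"case x,y",((p-H)@e+30).round(1),((p-H)@n).round(1))
```

```text
47.55 [423.2 383.9 236.3]
wrist lid_front 0.58 [254.7 167.4] [418.9 379.9] case x,y -66.9 -0.9
wrist lid_pad 0.71 [257.1 231.3] [471.2 424.1] case x,y 1.5 1.6
top lid_front 0.63 [179.5 219.1] [424.8 382.1] case x,y -60.9 -2.8
top vial_mid 0.43 [339.2 202.1] [431.5 -68.8] case x,y -334.5 -361.3
top beaker 0.59 [312.7 205.2] [436.2   1.5] case x,y -287.3 -308.9
top flask 0.66 [270.8 224.4] [392.3 131.1] case x,y -241.7 -180.0
top dish 0.44 [272.4 226.1] [386.8 127. ] case x,y -248.5 -179.8
side lid_front 0.72 [227.5 169. ] [430.5 329.2] case x,y -89.2 -47.9
side lid_pad 0.74 [226.5 153.5] [467.  423.2] case x,y -2.3 3.4
side vial_mid 0.7 [301.6 225.4] [517.5  -3. ] case x,y -226.1 -362.8
side beaker 0.96 [277.3 243.1] [438.8  -2.9] case x,y -287.9 -314.0
side flask 0.96 [243.5 224.6] [387.7 115. ] case x,y -255.2 -189.7
side stopper 0.54 [193.1 159.6] [379.4 549. ] case x,y 6.7 156.5
side dish 0.56 [227.  146.5] [534.3 584.4] case x,y 150.2 88.4
```

```bash
python3 -c "
from rig import ctrl; print(ctrl.close_job())"
```

```text
the job is handed in; nothing more can be done
None
```

The vial is seated upright in the back-middle hole, the lid is slid fully shut, and the bystanders are where they were; I handed in at about 48 s. On the first try the vial tipped in the hole, so I lifted it out, stood it on the bench behind the case to regrip it, and then seated it.

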